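Put the drops bottle back in its medicine case and shut the flaps

TASK

Put the small amber dropper bottle away in the wooden medicine case. The case only leaves room for a hand straight from above, so first lay the bottle on its side on the worktop and let go, then take it again, lay it on the case's two rails with its foot towards the lever and push it along until the foot presses the lever fully in, and leave it there. Then fold the case shut without forcing it: first both short end flaps, then both long flaps over them, each pressed fully flat. Leave the jar, garlic and timer where they stand.

Things in the scene. Friction and masses are not known exactly. Their poses are not given: they have to be found in the camera images.
- dropper_bottle: Amber glass bottle with a black rubber dropper, 102 mm tall, stands upright at the start; 0.10 to 0.21 kg. Origin: centre of its foot; z runs from the foot to the dropper tip. Body 33 mm diameter from z = 0 to 70, neck 24 mm diameter to z = 77, dropper about 13 mm diameter to z = 102.
- case: Open wooden medicine case, fixed to the worktop, outer 102 x 154 x 75 mm (x, y, z without flaps). Origin: centre of its underside on the worktop; z up, y along its length, the lever is at its -y end. Walls 5 mm; inside 92 mm (x) by 144 mm (y); floor top at z = 6, end walls' top at z = 70, long walls' top at z = 75.
- cradle (a point): Centre of the case's two steel rails, at case x = 0, y = 5, z = 14 mm (their tops); axes as the case. Rails are 6 mm thick, at x = +/-12 of the case, from case y = -56 to 66. A bottle lying on them has its axis at case x = 0, z = 26 and does not roll; with the lever fully pressed its foot is near case y = -62.
- lever (a joint): Spring lever (presence switch) at the case's -y end, a steel leaf 26 mm wide and 30 mm long hinged at its lower edge at case y = -64, z = 9. 0 = free, leaning in towards the bottle (tip at case y = -50, z = 35); 0.5 rad = fully pressed, upright against its stop. It yields to about 0.3 N.
- end_flap_lever (a joint): Short flap at the case's -y end, 88 mm wide (x), 50 mm long, 4 mm thick, hinged along x at case y = -74.5, z = 70. 0 = shut flat, 1.57 = upright, stops at 1.95. Starts near upright. Stiff hinge (0.02 Nm): it stays where it is left.
- end_flap_plain (a joint): The like short flap at the case's +y end, hinged at case y = +74.5, z = 70. Same joint values.
- long_flap_near (a joint): Long flap on the case's -x side, 150 mm long (y), 47 mm wide, 4 mm thick, hinged along y at case x = -48.5, z = 75. 0 = shut flat over the short flaps, 1.57 = upright, stops at 2.8. Starts leaning far outward, where a level push on its edge binds: lift the edge along its arc. Stiff hinge (0.02 Nm): it stays where it is left.
- long_flap_far (a joint): The like long flap on the case's +x side, hinged at case x = +48.5, z = 75. Same joint values.
- spice_jar: Bystander: spice jar with a red lid, 45 mm diameter, 106 mm tall, origin at the centre of its foot. It and the dropper bottle swap places from start to start.
- garlic: Bystander: head of garlic, 56 mm across and 56 mm tall, origin at the centre of its underside.
- timer: Bystander: round white egg timer, 63 mm diameter, 48 mm tall, origin at the centre of its foot.
Things that resemble listed ones, but are neither listed nor needed, are in the scene too. Leave any turquoise look-alike of the dropper_bottle alone.

How it is judged:
By the outcome, as a careful person would: the job done as asked, in the order asked, and still so for the second after the job is handed in, with the robot touching nothing.
It also fails if it takes over 72 s, if anything falls off the work surface, if the arm or the gripper's body presses on something with over 40 N, if the wrist force passes 120 N, or if a joint passes its speed limit or range.

ROBOT

A 6-joint arm with a two-finger parallel gripper is mounted at the origin on the work surface; the furniture and walls round the work are solid. World frame = base frame: x ahead of the robot, y to its left, z up, the work surface at z = 0. Lengths are in m, angles in degrees, forces in N, time in s.
With the tool pointing down it reaches from about 0.3 to 0.775 m from the base axis. Payload 14.6 kg.
Tool frame: the origin (TCP) lies at the very end of the fingers, on their centre line; the grasp point (between the pads) lies arm.grip_depth behind it (arm.grip_depth is the distance from the TCP to the grasp point, in m); z points along the fingers, y is the line along which they close (so a half turn about z gives the same grasp; the last joint's range is limited). The gripper opens to 94 mm and grips with 3 to 60 N. Pads are 16 mm wide; open, the fingers measure 119 mm over their backs; the gripper's body (75 mm by 177 mm) begins 78 mm behind the grasp point.
Start: joints at [-70.565, 17.183, 87.147, -0, 75.671, -3.816], TCP at [0.217, -0.505, 0.205] pointing down, gripper open.
Joint ranges: [-173.82, 173.82], [-45.26, 126.66], [13.44, 144.39], [-59.66, 239.66], [0, 175.72], [-146.38, 146.38]. Speed limits (degrees/s): [127.2, 127.2, 147.25, 180, 180, 180].

INTERFACE

Orientations are given as [roll, pitch, yaw] about the fixed x, y, z axes, in that order (R = Rz(yaw) Ry(pitch) Rx(roll)).
In Python, from bench import arm, grab_frame, get_calibration, job, models gives the robot as it stands. The module is installed in compiled form; this text tells all that it offers.
- The arm moves only by the shell command python3 -m creep 'ROWS' [FORCE]. ROWS is JSON, a list of rows, each an object of numbers: "tx", "ty", "tz": the shift along the tool's x, y, z in mm; "rx", "ry", "rz": the turn, a rotation vector about the tool's x, y, z in degrees; "gripper": the opening, from 0 (shut) to 1 (fully open). A call has 1 to 12 rows; each row is the pose to reach, as a shift and turn from the pose commanded when the call began, along the tool's axes at that moment; what a row does not reach only later rows make up. A row lasts 1/10 s, in which the tool goes at most 50 mm and 8.59 degrees, less where a joint would pass 70% of its speed; a pose out of reach is approached as far as the arm can. A call with a gripper value outside its range is refused whole. The fingers move at their own pace and stop on an object; FORCE is the grip in N (left out, the last holds). Time passes only in rows, so rows that repeat a pose let the fingers close. It gives the time, the measured TCP pose, the force, the opening and the grip force at its end, in the units of the state.
- arm.read_state(): the state, without advancing time (a new reading comes with each control period).
- grab_frame(name): name is "scene" or "top" or "wrist"; returns (picture, depth): 384x512x3 uint8, red, green, blue; 384x512 float32, m along the optical axis (not along the pixel's ray), 0 where there is no reading.
- get_calibration(name): a dict with "intrinsics" (3x3 intrinsics, pixels), "k1" (the pictures are not rectified: a ray, as slopes to the right and down, at radius r is drawn at 1 + k1 r^2 times it, then the intrinsics apply), "R" (3x3) and "t" (3): a world point X has camera coordinates R X + t; the wrist camera has in their place "mount" (4x4, takes a point from camera to tool coordinates, whose origin is the TCP and whose axes are the flange's). Camera axes: x right, y down, z forward; pixel columns grow to the right and rows downward; lengths in m; the calibration is good to about 2 mm. A picture is of the moment at which its call begins: read the wrist's pose just before it. get_calibration takes no time and is no camera call.
- job.close_job(): hands the job in; it is judged then, once.
Trained networks look in the newest picture that a camera, given by its name, has taken for a name from the list of things; names that differ only in an ending like _2 or _b are one class to them, and where a whole thing is asked for, a point or a joint stands for the part that bears it (a point fixed in the world has none). Each returns a list of dicts, best first, with "confidence" (0 to 1); they miss things now and then, are a little off and sometimes report something else, mostly with a low value. They report only what shows in the picture. A call takes as long as a camera call. They do not tell look-alikes from the thing itself.
- models.recognise(query, camera): "position" ([column, row] as shares, 0 to 1, of the picture: columns of its width, rows of its height, amid what is visible of it).
- models.regions_of(query, camera): "mask" (384x512 bool, what is visible of it) and "position" ([column, row] as shares, 0 to 1, of the picture: columns of its width, rows of its height, amid what is visible of it).
- models.mark_of(query, camera): "position" ([column, row] as shares, 0 to 1, of the picture: columns of its width, rows of its height: a listed point, or the origin of a listed thing).
The state is a dict: "t": time; "joint_pos": joint angles; "joint_vel": joint speeds; "effort": joint torques, N m; "eef_pos": TCP position; "tcp_rot": TCP orientation; "ft_force": force on the tool from outside, world axes, zero at the start; "torque": the same for the moment, N m; "opening": finger opening in m; "finger_force": force on a finger pad.
Only numpy, scipy, OpenCV 4.12 (cv2) and the standard library are available. Lean on these libraries where they do the work, as an engineer would, in place of code of your own. Each camera call takes 0.05 s, during which the arm holds its last target. There are 200 camera calls.

## Working session

There is one attempt and no reset: what is moved stays moved. The work goes in short steps, Python scripts to look and compute and a shell command to move; the robot and the scene stay as the last step left them, time stands still between calls to the robot, and variables do not carry over. Pictures are saved under pics/ and viewed, at most 10 in all, crops included, and the job is handed in when it is done.

```bash
mkdir -p pics
cat > h.py <<'E'
import numpy as np, cv2
from bench import arm, grab_frame, get_calibration, models
from scipy.spatial.transform import Rotation as Ro
def pose():
    s=arm.read_state(); return np.array(s['eef_pos']),Ro.from_euler('xyz',s['tcp_rot'],degrees=True).as_matrix(),s
def cam(name):
    c=get_calibration(name)
    if 'R' in c: R=np.array(c['R']);t=np.array(c['t']);return c,R.T,-R.T@t
    p,Rt,_=pose();M=np.array(c['mount']);return c,Rt@M[:3,:3],Rt@M[:3,3]+p
def rays(c,px):
    K=np.array(c['intrinsics']);u=(np.atleast_2d(px)-K[:2,2])/[K[0,0],K[1,1]];v=u.copy()
    for _ in range(20): v=u/(1+c['k1']*(v**2).sum(1,keepdims=True))
    return np.c_[v,np.ones(len(v))]
def cloud(c,Rc,o,d):
    r,q=np.mgrid[:384,:512];X=rays(c,np.c_[q.ravel(),r.ravel()])*d.reshape(-1,1)
    return (X@Rc.T+o).reshape(384,512,3)
def proj(c,Rc,o,P):
    q=(np.atleast_2d(P)-o)@Rc;v=q[:,:2]/q[:,2:];v=v*(1+c['k1']*(v**2).sum(1,keepdims=True));K=np.array(c['intrinsics'])
    return v*[K[0,0],K[1,1]]+K[:2,2]
def save(n,im,s=1): cv2.imwrite('pics/'+n,cv2.resize(im[:,:,::-1],None,fx=s,fy=s,interpolation=cv2.INTER_CUBIC))
E
python3 - <<'E'
from h import *
ims=[]
for n in('top','scene'):
    k=cam(n);im,d=grab_frame(n);C=cloud(*k,d);np.savez(n,im=im,d=d,C=C);ims.append(im)
    for q in('dropper_bottle','case','spice_jar','garlic','timer'):
        for r in models.regions_of(q,n)[:3]:
            m=r['mask']&(d>0);P=C[m]
            if len(P):print(n,q,round(r['confidence'],2),(np.array(r['position'])*[512,384]).round(),'med',np.median(P,0).round(3),'hi',np.percentile(P,98,0).round(3),'lo',np.percentile(P,2,0).round(3))
save('a.png',np.vstack(ims),0.78)
from bench import arm;print(arm.grip_depth,arm.read_state())
E
```

```text
top dropper_bottle 0.6 [235. 181.] med [0.451 0.004 0.061] hi [0.466 0.019 0.098] lo [ 0.441 -0.009  0.007]
top dropper_bottle 0.44 [150. 210.] med [0.374 0.221 0.058] hi [0.392 0.242 0.099] lo [ 0.361  0.213 -0.002]
top case 0.73 [345. 183.] med [ 0.449 -0.288  0.075] hi [ 0.525 -0.195  0.115] lo [ 0.354 -0.365  0.001]
top spice_jar 0.98 [145. 174.] med [0.462 0.233 0.102] hi [0.487 0.262 0.108] lo [0.446 0.219 0.001]
top garlic 0.59 [185. 214.] med [0.37  0.137 0.035] hi [0.398 0.161 0.049] lo [ 0.347  0.117 -0.002]
top timer 0.75 [277. 205.] med [ 0.384 -0.104  0.044] hi [ 0.412 -0.077  0.05 ] lo [ 0.357 -0.134  0.009]
top timer 0.49 [341. 208.] med [ 0.371 -0.265  0.091] hi [ 0.395 -0.196  0.105] lo [ 0.346 -0.334  0.076]
top timer 0.33 [342. 183.] med [ 0.448 -0.288  0.075] hi [ 0.524 -0.195  0.114] lo [ 0.354 -0.363  0.001]
scene dropper_bottle 0.81 [239. 213.] med [0.451 0.021 0.048] hi [0.466 0.029 0.094] lo [0.441 0.005 0.005]
scene dropper_bottle 0.56 [213. 298.] med [0.37 0.24 0.05] hi [0.424 0.251 0.097] lo [ 0.36   0.186 -0.002]
scene case 0.77 [290. 152.] med [ 0.444 -0
[... 689 characters left out ...]
.357 -0.117  0.003]
0.0188 {'t': 0.6, 'joint_pos': array([-7.05635897e+01,  1.71842989e+01,  8.71469155e+01,  5.71989913e-04,
        7.56692120e+01, -3.81580615e+00]), 'joint_vel': array([-0.01566643,  0.01039379,  0.09727957, -0.06652873, -0.05608533,
        0.11025369]), 'effort': array([-5.10638420e-04, -5.31487334e+01, -3.52828681e+01,  7.07821129e-02,
        2.13194336e-02, -7.39520760e-05]), 'eef_pos': array([ 0.21712787, -0.50532277,  0.20543292]), 'tcp_rot': array([-1.79999611e+02, -5.81337367e-04,  2.32520749e+01]), 'ft_force': array([-0.35263198, -0.7087034 , -0.48018421]), 'torque': array([0.01042709, 0.03547099, 0.01511899]), 'finger_force': 0.0, 'opening': 0.0939518664632764}
```

View pics/a.png

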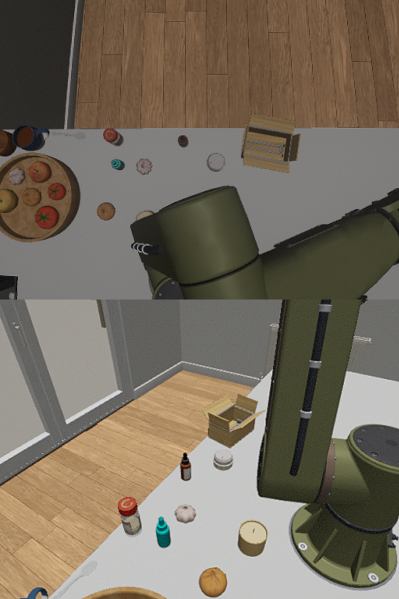

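The picture shows two candidates for the bottle in the top view: amber with a black dropper at (235,181) and a turquoise look-alike at (150,210). Only the amber one fits, so I'll confirm it in one enlarged crop together with the case at (345,183).

Run:
```python
from h import *
z=np.load('top.npz');s=np.load('scene.npz')
a=cv2.resize(z['im'][145:225,305:390],(400,376),interpolation=cv2.INTER_CUBIC)
b=cv2.resize(s['im'][110:190,255:345],(400,376),interpolation=cv2.INTER_CUBIC)
e=cv2.resize(s['im'][190:320,190:290],(289,376));
e2=cv2.resize(z['im'][160:230,130:250],(511,298)); e1=cv2.resize(e,(289,298))
bot=np.hstack([e1,e2]);save('b.png',cv2.resize(np.vstack([np.hstack([a,b]),bot[:,:800]]),(800,600)))
# bottle: top-z slices
for n,w in(('top',z),('scene',s)):
    C=w['C'];m=(abs(C[...,0]-.455)<.03)&(abs(C[...,1]-.015)<.03)
    for l,h in((.01,.065),(.08,.105)):
        P=C[m&(C[...,2]>l)&(C[...,2]<h)];print(n,l,len(P),P.mean(0).round(4),P.min(0).round(4),P.max(0).round(4))
C=z['C'];m=(abs(C[...,0]-.44)<.12)&(abs(C[...,1]+.28)<.13)
g=np.full((24,26),-1.)
P=C[m];i=((P[:,0]-.32)/.01).astype(int);j=((P[:,1]+.41)/.01).astype(int)
ok=(i>=0)&(i<24)&(j>=0)&(j<26)
for a_,b_,h in zip(i[ok],j[ok],P[ok,2]): g[a_,b_]=max(g[a_,b_],h)
print('rows x from .32 up, cols y from -.41');print('\n'.join('%.2f '%(.32+.01*k)+' '.join('%3d'%(v*1000) if v>-1 else '  .' for v in r) for k,r in enumerate(g)))
```

```text
top 0.01 94 [0.4508 0.0036 0.0484] [ 0.4408 -0.0107  0.0101] [0.4734 0.022  0.0639]
top 0.08 26 [0.4564 0.0063 0.0937] [0.4521 0.0014 0.0807] [0.4624 0.0125 0.103 ]
scene 0.01 266 [0.4511 0.0212 0.0397] [ 0.4408 -0.0005  0.0102] [0.4724 0.0293 0.0648]
scene 0.08 44 [0.4557 0.0146 0.0911] [0.4509 0.0073 0.0808] [0.4617 0.019  0.0993]
rows x from .32 up, cols y from -.41
0.32   2   2   0   1   1   3   1   2   3   1   3   3   1   2   3   1   0   2   3   2   1   1   1   7   5   0
0.33   2   0   0   1   1   1   2   2   1   1   0   0   3   0   3   2   3   1   1   2   1   1   2   0   1   1
0.34   1   2   1   2   0   4   2 104 107 103 104 104 103   2   2   2   0   2   1   1   1   4   1   1   2   2
0.35   2   1   2   0   3   0   0  97 100 100 102 105 106 106 105 107 105 103   4   0   2   2   1   0   2   2
0.36   2   3   3   4   2   .   .  89  89  90  93  96  97 101 100 102 104 106 105 105 105 104 101   2   0   1
0.37   2   5   2   3   1 116  74  81  81  86  87  88  90  91  92  94  94  96 100 104 101 103   1   1   1   2
0.38   1   0   2   3   6 119  96   .  75  80  79  79  81  82  83  86  88  
[... 1187 characters left out ...]
80  79  78  81  81  77 118 118   1   1   2   1
0.50   0   5   0   . 103 102 103 104 103 101  95  97  94  92  92  91  91  86  88  81   2   3   2   2   2   2
0.51   0   2   .   .   .   . 105 106 105 106 104 102 103  99  98  97  96  95  94  88  -4  -4   .   .  -4   .
0.52   .   .   .   .   .   .   .   .   .   . 101 105 106 108 104 104 103 103  99  95   .   .   .   .   .   .
0.53   .   .   .   .   .   .   .   .   .   .   .   .   .   . 103 101 104 105 104 100   .   .   .   .   .   .
0.54   .   .   .   .   .   .   .   .   .   .   .   .   .   .   .   .   .   .   .   .   .   .   .   .   .   .
0.55   .   .   .   .   .   .   .   .   .   .   .   .   .   .   .   .   .   .   .   .   .   .   .   .   .   .
```

View pics/b.png

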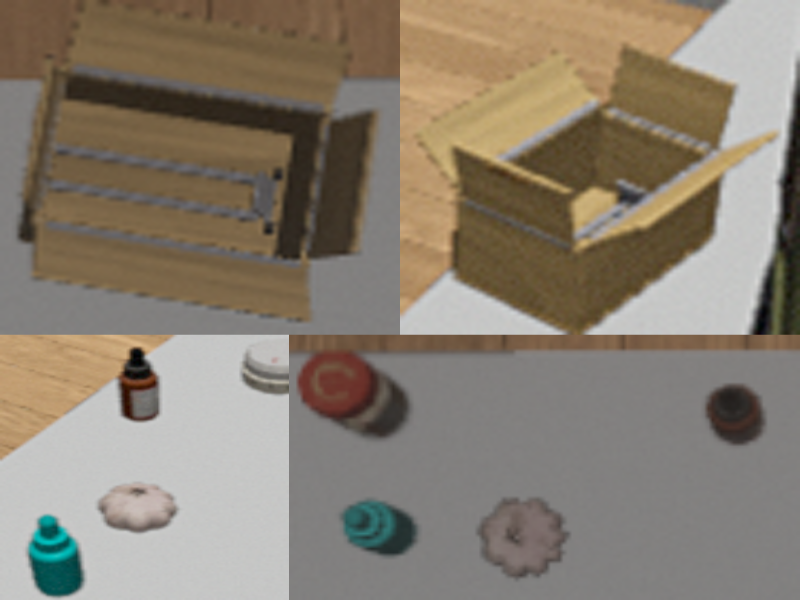

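The crops show the amber bottle with its black dropper alone at top (235,181), and turquoise at (150,210) is the look-alike. The lever is the grey leaf at the case's right-hand end (world -y), and all four flaps stand open. Next I fit the case pose and work out the first move.

```bash
cat >> h.py <<'E'
def tool(yaw,tilt=0): return (Ro.from_euler('z',yaw,degrees=True)*Ro.from_euler('x',180,degrees=True)*Ro.from_euler('y',tilt,degrees=True)).as_matrix()
def delta(p,R,p0,R0):
    t=R0.T@(np.array(p)-p0)*1000;r=Ro.from_matrix(R0.T@R).as_rotvec(degrees=True)
    print('tx %.1f ty %.1f tz %.1f rx %.2f ry %.2f rz %.2f'%(*t,*r))
def go(*tg):
    p0,R0,_=pose()
    for p,R in tg: delta(p,R,p0,R0)
def sdf(P,c,h):
    q=abs(P-c)-h;return np.linalg.norm(np.maximum(q,0),axis=1)+np.minimum(q.max(1),0)
def casesdf(P,v):
    x,y,yaw,a,b,n,f=v;Q=(P-[x,y,0])@Ro.from_euler('z',yaw).as_matrix()
    B=lambda lo,hi:sdf(Q,(np.array(lo)+hi)/2,(np.array(hi)-np.array(lo))/2)
    D=[B([-.051,-.077,0],[.051,.077,.006]),B([-.051,-.077,0],[-.046,.077,.075]),B([.046,-.077,0],[.051,.077,.075]),B([-.046,-.077,0],[.046,-.072,.070]),B([-.046,.072,0],[.046,.077,.070]),
       B([-.015,-.056,.006],[-.009,.066,.014]),B([.009,-.056,.006],[.015,.066,.014])]
    for s,ax,an,L,w,hh,z in((-1,1,a,.05,.044,.0745,.07),(1,1,b,.05,.044,.0745,.07),(-1,0,n,.047,.075,.0485,.075),(1,0,f,.047,.075,.0485,.075)):
        u=hh-s*Q[:,ax];zz=Q[:,2]-z  # u inward
        l=u*np.cos(an)+zz*np.sin(an);t=-u*np.sin(an)+zz*np.cos(an)
        D.append(sdf(np.c_[l,Q[:,1-ax],t],np.array([L/2,0,0.002]),np.array([L/2,w,.002])))
    return np.min(np.abs(D),0)
def fitcase(clouds,v0,fix=None):
    from scipy.optimize import least_squares
    P=np.vstack([C.reshape(-1,3) for C in clouds]);Q=(P-[v0[0],v0[1],0])@Ro.from_euler('z',v0[2]).as_matrix()
    P=P[(abs(Q[:,0])<.10)&(abs(Q[:,1])<.10)&(P[:,2]>.004)&(P[:,2]<.13)]
    k=np.arange(7) if fix is None else np.array(fix)
    def F(w): v=np.array(v0,float);v[k]=w;return casesdf(P,v)
    r=least_squares(F,np.array(v0)[k],loss='soft_l1',f_scale=.003,diff_step=1e-4,x_scale=np.array([.01,.01,.1,.1,.1,.1,.1])[k])
    v=np.array(v0,float);v[k]=r.x;print('fit',v.round(4),'yawdeg',np.degrees(v[2]).round(2),'med res',np.median(casesdf(P,v)).round(4),len(P));return v
E
python3 - <<'E'
from h import *
T=np.load('top.npz')['C'];S=np.load('scene.npz')['C'];v0=[.437,-.28,-.166,1.7,1.7,2.4,2.4]
fitcase([T],v0);fitcase([S],v0);np.save('case',fitcase([T,S],v0))
z=np.array([.707,0,-.707]);A=np.array([.457,.009,.045]);R=tool(0,45)
go((A+z*.010-z*.09,R)); print(A+z*.01-z*.09)
E
```

```text
fit [ 0.4394 -0.2777 -0.1846  1.8488  1.7922  2.4592  2.407 ] yawdeg -10.58 med res 0.0008 4033
fit [ 0.4395 -0.2725 -0.184   1.8126  1.8031  2.4678  2.4104] yawdeg -10.54 med res 0.0008 3315
fit [ 0.4398 -0.2728 -0.1841  1.8653  1.769   2.4559  2.4292] yawdeg -10.55 med res 0.0009 7348
tx 371.5 ty -400.2 tz 103.9 rx -9.13 ry 44.37 rz 22.04
[0.40044 0.009   0.10156]
```

```bash
A='{"tx":371.5,"ty":-400,"tz":-20,"rx":-9.13,"ry":44.37,"rz":22.04}'; 
python3 -m creep '[{"tx":371.5,"ty":-400,"tz":-20,"rx":-9.13,"ry":44.37,"rz":22.04,"gripper":1},{"tx":371.5,"ty":-400,"tz":-20,"rx":-9.13,"ry":44.37,"rz":22.04},{"tx":371.5,"ty":-400,"tz":-20,"rx":-9.13,"ry":44.37,"rz":22.04},{"tx":371.5,"ty":-400,"tz":-20,"rx":-9.13,"ry":44.37,"rz":22.04},{"tx":371.5,"ty":-400,"tz":-20,"rx":-9.13,"ry":44.37,"rz":22.04},{"tx":371.5,"ty":-400,"tz":-20,"rx":-9.13,"ry":44.37,"rz":22.04},{"tx":371.5,"ty":-400,"tz":-20,"rx":-9.13,"ry":44.37,"rz":22.04},{"tx":371.5,"ty":-400,"tz":-20,"rx":-9.13,"ry":44.37,"rz":22.04},{"tx":371.5,"ty":-400,"tz":-20,"rx":-9.13,"ry":44.37,"rz":22.04},{"tx":371.5,"ty":-400,"tz":-20,"rx":-9.13,"ry":44.37,"rz":22.04},{"tx":371.5,"ty":-400,"tz":60,"rx":-9.13,"ry":44.37,"rz":22.04},{"tx":371.5,"ty":-400,"tz":60,"rx":-9.13,"ry":44.37,"rz":22.04}]'
python3 - <<'E'
from h import *
k=cam('wrist');im,d=grab_frame('wrist');C=cloud(*k,d);print(pose()[0],pose()[2]['joint_pos'].round(1))
m=(abs(C[...,0]-.457)<.04)&(abs(C[...,1]-.009)<.04)&(d>0)
for l,h in((.02,.065),(.08,.11)):
    P=C[m&(C[...,2]>l)&(C[...,2]<h)]
    if len(P):print(l,len(P),P.mean(0).round(4),np.percentile(P,2,0).round(4),np.percentile(P,98,0).round(4))
save('w1.png',im,.8)
z=np.array([.707,0,-.707]);A=np.array([.457,.009,.045]);R=tool(0,45);go((A+z*.01,R))
E
```

```text
[ 0.21709438 -0.5053265   0.20545638] [-70.6  17.2  87.1   0.   75.7  -3.8]
tx 429.9 ty -375.1 tz 167.5 rx -9.13 ry 44.37 rz 22.04schema error: expected keys tx, ty, tz, rx, ry, rz, gripper
```

```bash
python3 -m creep '[{"tx":371.5,"ty":-400,"tz":-20,"rx":-9.13,"ry":44.37,"rz":22.04,"gripper":1},{"tx":371.5,"ty":-400,"tz":-20,"rx":-9.13,"ry":44.37,"rz":22.04,"gripper":1},{"tx":371.5,"ty":-400,"tz":-20,"rx":-9.13,"ry":44.37,"rz":22.04,"gripper":1},{"tx":371.5,"ty":-400,"tz":-20,"rx":-9.13,"ry":44.37,"rz":22.04,"gripper":1},{"tx":371.5,"ty":-400,"tz":-20,"rx":-9.13,"ry":44.37,"rz":22.04,"gripper":1},{"tx":371.5,"ty":-400,"tz":-20,"rx":-9.13,"ry":44.37,"rz":22.04,"gripper":1},{"tx":371.5,"ty":-400,"tz":-20,"rx":-9.13,"ry":44.37,"rz":22.04,"gripper":1},{"tx":371.5,"ty":-400,"tz":-20,"rx":-9.13,"ry":44.37,"rz":22.04,"gripper":1},{"tx":371.5,"ty":-400,"tz":-20,"rx":-9.13,"ry":44.37,"rz":22.04,"gripper":1},{"tx":371.5,"ty":-400,"tz":-20,"rx":-9.13,"ry":44.37,"rz":22.04,"gripper":1},{"tx":371.5,"ty":-400,"tz":60,"rx":-9.13,"ry":44.37,"rz":22.04,"gripper":1},{"tx":371.5,"ty":-400,"tz":60,"rx":-9.13,"ry":44.37,"rz":22.04,"gripper":1}]'
python3 - <<'E'
from h import *
k=cam('wrist');im,d=grab_frame('wrist');C=cloud(*k,d);print(pose()[0],pose()[2]['joint_pos'].round(1))
m=(abs(C[...,0]-.457)<.04)&(abs(C[...,1]-.009)<.04)&(d>0)
for l,h in((.02,.065),(.08,.11)):
    P=C[m&(C[...,2]>l)&(C[...,2]<h)]
    if len(P):print(l,len(P),P.mean(0).round(4),np.percentile(P,2,0).round(4),np.percentile(P,98,0).round(4))
save('w1.png',im,.8)
z=np.array([.707,0,-.707]);A=np.array([.457,.009,.045]);R=tool(0,45);go((A+z*.01,R))
E
```

```text
t: 1.85
eef_pos: [0.3926, -0.0172, 0.1688]
tcp_rot: [179.9, -45.1, -0.1]
ft_force: [1.1, -2.1, -0.7]
opening: 0.0943
finger_force: 0.0
[ 0.39187288 -0.01233436  0.16446534] [-14.3 -24.2 143.1  31.2  20.   49.9]
0.02 789 [0.446  0.0071 0.0489] [ 0.4399 -0.0071  0.0218] [0.462  0.0239 0.064 ]
0.08 254 [0.4539 0.0087 0.0941] [0.4503 0.0031 0.0806] [0.4605 0.015  0.1017]
tx -37.9 ty -20.9 tz 140.7 rx -0.22 ry 0.18 rz 0.15
```

```bash
python3 -m creep '[{"tx":-38,"ty":-21,"tz":50,"rx":-0.2,"ry":0.2,"rz":0.15,"gripper":1},{"tx":-38,"ty":-21,"tz":50,"rx":-0.2,"ry":0.2,"rz":0.15,"gripper":1},{"tx":-38,"ty":-21,"tz":50,"rx":-0.2,"ry":0.2,"rz":0.15,"gripper":1},{"tx":-38,"ty":-21,"tz":70,"rx":-0.2,"ry":0.2,"rz":0.15,"gripper":1},{"tx":-38,"ty":-21,"tz":90,"rx":-0.2,"ry":0.2,"rz":0.15,"gripper":1},{"tx":-38,"ty":-21,"tz":110,"rx":-0.2,"ry":0.2,"rz":0.15,"gripper":1},{"tx":-38,"ty":-21,"tz":130,"rx":-0.2,"ry":0.2,"rz":0.15,"gripper":1},{"tx":-38,"ty":-21,"tz":140,"rx":-0.2,"ry":0.2,"rz":0.15,"gripper":1},{"tx":-38,"ty":-21,"tz":140,"rx":-0.2,"ry":0.2,"rz":0.15,"gripper":1},{"tx":-38,"ty":-21,"tz":140,"rx":-0.2,"ry":0.2,"rz":0.15,"gripper":1}]'
python3 - <<'E'
from h import *
print(pose()[2]['joint_pos'].round(1))
z=np.array([.707,0,-.707]);A=np.array([.4565,.0085,.045]);R=tool(0,45);go((A+z*.01,R))
E
```

```text
t: 2.9
eef_pos: [0.4598, 0.007, 0.0497]
tcp_rot: [-178.9, -45.1, -0.6]
ft_force: [0.6, -0.3, 0.7]
opening: 0.0938
finger_force: 0.0
[ -7.1   8.3 139.4 155.2  13.9 -70.5]
tx -5.7 ty -1.3 tz 11.0 rx -0.74 ry -0.15 rz -0.39
```

```bash
python3 -m creep '[{"tx":-5,"ty":-1,"tz":11,"rx":-0.7,"ry":0,"rz":-0.4,"gripper":1},{"tx":-5,"ty":-1,"tz":11,"rx":-0.7,"ry":0,"rz":-0.4,"gripper":1},{"tx":-5,"ty":-1,"tz":11,"rx":-0.7,"ry":0,"rz":-0.4,"gripper":1},{"tx":-5,"ty":-1,"tz":11,"rx":-0.7,"ry":0,"rz":-0.4,"gripper":1},{"tx":-5,"ty":-1,"tz":11,"rx":-0.7,"ry":0,"rz":-0.4,"gripper":0.2},{"tx":-5,"ty":-1,"tz":11,"rx":-0.7,"ry":0,"rz":-0.4,"gripper":0.2},{"tx":-5,"ty":-1,"tz":11,"rx":-0.7,"ry":0,"rz":-0.4,"gripper":0.2},{"tx":-5,"ty":-1,"tz":11,"rx":-0.7,"ry":0,"rz":-0.4,"gripper":0.2},{"tx":-5,"ty":-1,"tz":11,"rx":-0.7,"ry":0,"rz":-0.4,"gripper":0.2},{"tx":-5,"ty":-1,"tz":11,"rx":-0.7,"ry":0,"rz":-0.4,"gripper":0.2},{"tx":-5,"ty":-1,"tz":11,"rx":-0.7,"ry":0,"rz":-0.4,"gripper":0.2}]' 15
python3 - <<'E'
from h import *
p,R,s=pose();print(p,s['joint_pos'].round(1),s['opening'],s['finger_force'])
# lift straight, then lay: point on bottle axis stays relative to TCP
b=R.T@(np.array([.4565,.0085,.045])-p);print('axis pt in tool',b.round(4))
up=np.array([0,0,.08]);go((p+up,R),(p+up+[-.05,0,0],R))
E
```

```text
t: 4.0
eef_pos: [0.4633, 0.0087, 0.0384]
tcp_rot: [-179.9, -45.1, -0.0]
ft_force: [0.2, -0.1, -0.3]
opening: 0.0415
finger_force: 0.0
[0.46326094 0.00865785 0.03842353] [ -6.   11.  139.  163.3  15.5 -78.2] 0.04154926240800735 0.0
axis pt in tool [-0.0001  0.0001 -0.0094]
tx 56.6 ty -0.1 tz -56.5 rx 0.00 ry 0.00 rz 0.00
tx 21.3 ty -0.2 tz -91.9 rx 0.00 ry 0.00 rz 0.00
```

```bash
python3 -m creep '[{"tx":0,"ty":0,"tz":0,"rx":0,"ry":0,"rz":0,"gripper":0.2},{"tx":0,"ty":0,"tz":0,"rx":0,"ry":0,"rz":0,"gripper":0.2},{"tx":0,"ty":0,"tz":0,"rx":0,"ry":0,"rz":0,"gripper":0.2},{"tx":3,"ty":0,"tz":-3,"rx":0,"ry":0,"rz":0,"gripper":0.2},{"tx":20,"ty":0,"tz":-20,"rx":0,"ry":0,"rz":0,"gripper":0.2},{"tx":56,"ty":0,"tz":-56,"rx":0,"ry":0,"rz":0,"gripper":0.2},{"tx":56,"ty":0,"tz":-56,"rx":0,"ry":0,"rz":0,"gripper":0.2},{"tx":56,"ty":0,"tz":-56,"rx":0,"ry":0,"rz":0,"gripper":0.2}]' 20
python3 - <<'E'
from h import *
p,R,s=pose();print(p,s['joint_pos'].round(1),s['opening'],s['finger_force'])
z=np.array([-.707,0,-.707])
# lay: axis point (45 mm from foot) to x=.42,z=.018
A=np.array([.42,.0085,.0185]);go((p,tool(0,0)),(A+[0,0,.08]+z*.0094,tool(0,-45)))
E
```

```text
t: 4.8
eef_pos: [0.4619, 0.0197, 0.0876]
tcp_rot: [-177.4, -44.5, -0.1]
ft_force: [0.2, 0.4, -2.0]
opening: 0.0322
finger_force: 19.8
[0.46193427 0.01968268 0.08760258] [ -6.1   1.1 138.  115.1   7.5 -29.5] 0.03220086813794777 19.840379948454938
tx 0.0 ty 0.0 tz 0.0 rx -2.44 ry -44.48 rz 0.88
tx -31.7 ty 9.6 tz -37.5 rx -2.07 ry -89.47 rz 1.90
```

```bash
python3 -m creep '[{"tx":0,"ty":0,"tz":-20,"rx":-2,"ry":-20,"rz":1,"gripper":0.2},{"tx":0,"ty":0,"tz":-20,"rx":-2,"ry":-20,"rz":1,"gripper":0.2},{"tx":0,"ty":0,"tz":-20,"rx":-2,"ry":-40,"rz":1,"gripper":0.2},{"tx":0,"ty":0,"tz":-20,"rx":-2,"ry":-40,"rz":1,"gripper":0.2},{"tx":-31.7,"ty":9.6,"tz":-37.5,"rx":-2.07,"ry":-89.5,"rz":1.9,"gripper":0.2},{"tx":-31.7,"ty":9.6,"tz":-37.5,"rx":-2.07,"ry":-89.5,"rz":1.9,"gripper":0.2},{"tx":-31.7,"ty":9.6,"tz":-37.5,"rx":-2.07,"ry":-89.5,"rz":1.9,"gripper":0.2},{"tx":-31.7,"ty":9.6,"tz":-37.5,"rx":-2.07,"ry":-89.5,"rz":1.9,"gripper":0.2},{"tx":-31.7,"ty":9.6,"tz":-37.5,"rx":-2.07,"ry":-89.5,"rz":1.9,"gripper":0.2},{"tx":-31.7,"ty":9.6,"tz":-37.5,"rx":-2.07,"ry":-89.5,"rz":1.9,"gripper":0.2},{"tx":-31.7,"ty":9.6,"tz":-37.5,"rx":-2.07,"ry":-89.5,"rz":1.9,"gripper":0.2},{"tx":-31.7,"ty":9.6,"tz":-37.5,"rx":-2.07,"ry":-89.5,"rz":1.9,"gripper":0.2}]' 20
python3 - <<'E'
from h import *
p,R,s=pose();print(p,s['joint_pos'].round(1),s['opening'],s['finger_force'])
z=np.array([-.707,0,-.707])
A=np.array([.42,.0085,.0185]);go((A+[0,0,.06]+z*.0094,tool(0,-45)),(A+z*.0094,tool(0,-45)))
c=cam('scene');im,d=grab_frame('scene');save('s1.png',im[150:300,130:330],3)
E
```

```text
t: 6.0
eef_pos: [0.4141, 0.0083, 0.0921]
tcp_rot: [-176.6, 16.3, 1.9]
ft_force: [0.3, -0.0, -1.6]
opening: 0.0321
finger_force: 19.8
[0.4140861  0.00829681 0.09207915] [ -4.9  18.2 104.    1.5  74.4  83.1] 0.03209844640924772 19.814039822595078
tx 5.0 ty 0.9 tz 19.6 rx -2.34 ry -28.62 rz 2.47
tx 21.8 ty 4.3 tz 77.1 rx -2.34 ry -28.62 rz 2.47
```

View pics/s1.png

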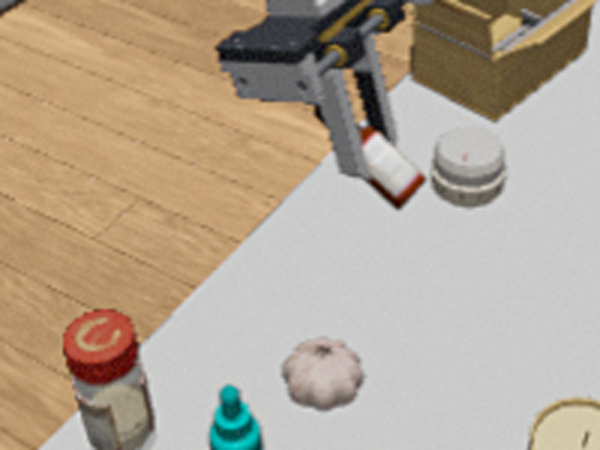

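The picture shows the bottle held at its body (crop 390,170), foot swinging towards the robot, clear of the timer. Next I finish the turn and lower it.

```bash
python3 -m creep '[{"tx":5,"ty":1,"tz":19.6,"rx":-2.3,"ry":-28.6,"rz":2.5,"gripper":0.2},{"tx":5,"ty":1,"tz":19.6,"rx":-2.3,"ry":-28.6,"rz":2.5,"gripper":0.2},{"tx":5,"ty":1,"tz":19.6,"rx":-2.3,"ry":-28.6,"rz":2.5,"gripper":0.2},{"tx":5,"ty":1,"tz":19.6,"rx":-2.3,"ry":-28.6,"rz":2.5,"gripper":0.2},{"tx":5,"ty":1,"tz":19.6,"rx":-2.3,"ry":-28.6,"rz":2.5,"gripper":0.2},{"tx":16,"ty":3.1,"tz":57,"rx":-2.3,"ry":-28.6,"rz":2.5,"gripper":0.2},{"tx":19,"ty":3.7,"tz":67,"rx":-2.3,"ry":-28.6,"rz":2.5,"gripper":0.2},{"tx":20.4,"ty":4,"tz":72.5,"rx":-2.3,"ry":-28.6,"rz":2.5,"gripper":0.2},{"tx":20.4,"ty":4,"tz":72.5,"rx":-2.3,"ry":-28.6,"rz":2.5,"gripper":0.2},{"tx":20.4,"ty":4,"tz":72.5,"rx":-2.3,"ry":-28.6,"rz":2.5,"gripper":0.2}]' 20
python3 - <<'E'
from h import *
p,R,s=pose();print(p,s['joint_pos'].round(1),s['opening'],s['finger_force'])
z=np.array([-.707,0,-.707])
A=np.array([.42,.0085,.0165]);go((A+z*.0094,tool(0,-45)),(p+[0,0,-.003],R))
k=cam('scene');im,d=grab_frame('scene');C=cloud(*k,d);m=(abs(C[...,0]-.42)<.07)&(abs(C[...,1]-.0085)<.03)&(C[...,2]<.02)
hsv=cv2.cvtColor(im,cv2.COLOR_RGB2HSV);am=m&(hsv[...,1]>120);P=C[am];print(len(P),P[:,2].min() if len(P) else 0)
save('s2.png',im[170:270,190:310],5)
E
```

```text
t: 7.05
eef_pos: [0.4135, 0.009, 0.0169]
tcp_rot: [-179.7, 44.7, 0.2]
ft_force: [0.1, -0.6, -1.7]
opening: 0.0324
finger_force: 19.8
[0.41346927 0.0090202  0.01692843] [-2.7 43.  87.6 -1.7 94.1 87.9] 0.03235125006974744 19.811093211847037
tx 4.9 ty 0.5 tz 5.1 rx -0.14 ry -0.34 rz 0.11
tx 2.1 ty 0.0 tz 2.1 rx 0.00 ry 0.00 rz 0.00
18 0.009606691307243453
```

View pics/s2.png

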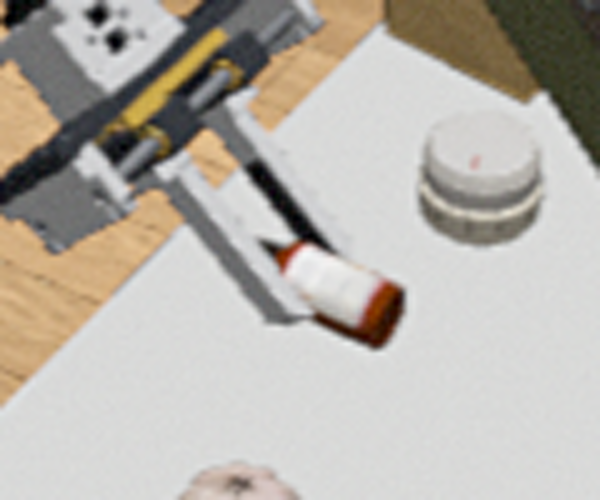

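The bottle lies level, a few mm above the worktop (crop 340,295), so I lower it to contact and let go.

```bash
python3 -m creep '[{"tx":2.5,"ty":0,"tz":2.5,"rx":0,"ry":0,"rz":0,"gripper":0.2},{"tx":4,"ty":0,"tz":4,"rx":0,"ry":0,"rz":0,"gripper":0.2},{"tx":4.7,"ty":0,"tz":4.7,"rx":0,"ry":0,"rz":0,"gripper":0.2},{"tx":4.7,"ty":0,"tz":4.7,"rx":0,"ry":0,"rz":0,"gripper":0.2}]' 20
python3 -m creep '[{"tx":0,"ty":0,"tz":0,"rx":0,"ry":0,"rz":0,"gripper":0.5},{"tx":0,"ty":0,"tz":0,"rx":0,"ry":0,"rz":0,"gripper":0.5},{"tx":0,"ty":0,"tz":0,"rx":0,"ry":0,"rz":0,"gripper":0.5},{"tx":0,"ty":0,"tz":0,"rx":0,"ry":0,"rz":0,"gripper":0.6},{"tx":0,"ty":0,"tz":-30,"rx":0,"ry":0,"rz":0,"gripper":0.7},{"tx":0,"ty":0,"tz":-90,"rx":0,"ry":0,"rz":0,"gripper":0.7},{"tx":0,"ty":0,"tz":-140,"rx":0,"ry":0,"rz":0,"gripper":0.7},{"tx":0,"ty":0,"tz":-140,"rx":0,"ry":0,"rz":0,"gripper":0.7},{"tx":0,"ty":0,"tz":-140,"rx":0,"ry":0,"rz":0,"gripper":0.7}]' 20
python3 - <<'E'
from h import *
p,R,s=pose();print(p,s['joint_pos'].round(1))
for n in('wrist','scene'):
    k=cam(n);im,d=grab_frame(n);C=cloud(*k,d)
    m=(abs(C[...,0]-.42)<.08)&(abs(C[...,1]-.0085)<.05)&(C[...,2]>.008)&(C[...,2]<.045)&(d>0);P=C[m]
    if len(P)>10:
        q=P[:,:2].mean(0);w,V=np.linalg.eigh(np.cov((P[:,:2]-q).T));print(n,len(P),P.mean(0).round(4),np.percentile(P,1,0).round(4),np.percentile(P,99,0).round(4),'axis',V[:,1].round(3))
A=np.array([.42,.0085,.0165]);go((A+[0,0,.09],tool(0,0)))
E
```

```text
t: 7.5
eef_pos: [0.4133, 0.0091, 0.0104]
tcp_rot: [-179.7, 44.8, 0.2]
ft_force: [0.9, 1.2, 11.7]
opening: 0.0324
finger_force: 20.0
t: 8.4
eef_pos: [0.5123, 0.0088, 0.1088]
tcp_rot: [-179.7, 44.7, 0.2]
ft_force: [1.0, -1.2, -1.1]
opening: 0.066
finger_force: 0.0
[0.51225338 0.00876498 0.10883871] [ -2.3  46.2  66.9  -1.6 111.5  87.6]
wrist 1901 [0.4314 0.0119 0.0265] [ 0.3788 -0.0036  0.0123] [0.475  0.028  0.0341] axis [-1.     0.025]
scene 456 [0.4122 0.0207 0.0237] [0.3757 0.0036 0.0088] [0.4709 0.0318 0.0328] axis [-0.999  0.043]
tx -63.5 ty 0.3 tz 64.4 rx -0.19 ry 44.93 rz 0.06
```

```bash
python3 -m creep '[{"tx":-63.5,"ty":-3,"tz":55,"rx":-0.2,"ry":44.93,"rz":0,"gripper":0.7},{"tx":-63.5,"ty":-3,"tz":55,"rx":-0.2,"ry":44.93,"rz":0,"gripper":0.7},{"tx":-63.5,"ty":-3,"tz":60,"rx":-0.2,"ry":44.93,"rz":0,"gripper":0.7},{"tx":-63.5,"ty":-3,"tz":64,"rx":-0.2,"ry":44.93,"rz":0,"gripper":0.7},{"tx":-63.5,"ty":-3,"tz":64,"rx":-0.2,"ry":44.93,"rz":0,"gripper":0.7},{"tx":-63.5,"ty":-3,"tz":64,"rx":-0.2,"ry":44.93,"rz":0,"gripper":0.7},{"tx":-63.5,"ty":-3,"tz":64,"rx":-0.2,"ry":44.93,"rz":0,"gripper":0.7}]' 20
python3 - <<'E'
from h import *
p,R,s=pose();print(p,s['joint_pos'].round(1))
k=cam('wrist');im,d=grab_frame('wrist');C=cloud(*k,d)
m=(abs(C[...,0]-.42)<.08)&(abs(C[...,1]-.0085)<.05)&(C[...,2]>.008)&(C[...,2]<.045)&(d>0);P=C[m]
q=P[:,:2].mean(0);w,V=np.linalg.eigh(np.cov((P[:,:2]-q).T));print(len(P),P.mean(0).round(4),np.percentile(P,1,0).round(4),np.percentile(P,99,0).round(4),'axis',V[:,1].round(3))
A=np.array([.42,.012,.0165]);go((A-[0,0,.009],tool(0,0)))
E
```

```text
t: 9.2
eef_pos: [0.4185, 0.012, 0.107]
tcp_rot: [-180.0, -0.2, 0.1]
ft_force: [0.7, -0.3, 0.9]
opening: 0.0659
finger_force: 0.0
[0.41850686 0.01196057 0.10702828] [ -3.4   7.2 113.7   0.   59.   86.5]
3739 [0.4198 0.0118 0.0283] [ 0.3767 -0.004   0.0176] [0.4724 0.0282 0.0344] axis [-1.     0.025]
tx 0.5 ty -0.1 tz 99.9 rx -0.01 ry -0.01 rz 0.05
```

```bash
python3 -m creep '[{"tx":1,"ty":0,"tz":50,"rx":0,"ry":0,"rz":0,"gripper":0.6},{"tx":1,"ty":0,"tz":80,"rx":0,"ry":0,"rz":0,"gripper":0.6},{"tx":1,"ty":0,"tz":95,"rx":0,"ry":0,"rz":0,"gripper":0.6},{"tx":1,"ty":0,"tz":100,"rx":0,"ry":0,"rz":0,"gripper":0.6},{"tx":1,"ty":0,"tz":100,"rx":0,"ry":0,"rz":0,"gripper":0.2},{"tx":1,"ty":0,"tz":100,"rx":0,"ry":0,"rz":0,"gripper":0.2},{"tx":1,"ty":0,"tz":100,"rx":0,"ry":0,"rz":0,"gripper":0.2},{"tx":1,"ty":0,"tz":100,"rx":0,"ry":0,"rz":0,"gripper":0.2},{"tx":1,"ty":0,"tz":100,"rx":0,"ry":0,"rz":0,"gripper":0.2},{"tx":1,"ty":0,"tz":100,"rx":0,"ry":0,"rz":0,"gripper":0.2}]' 15
python3 - <<'E'
from h import *
p,R,s=pose();print(p,s['opening'],s['finger_force'])
v=np.load('case.npy');v[1]=-.275
def cw(P): return np.array([v[0],v[1],0])+Ro.from_euler('z',v[2]).apply(P)
yaw=90+np.degrees(v[2]); print(yaw)
go((p+[0,0,.19],tool(0)),(np.r_[cw([0,0.01,0])[:2],.21],tool(yaw)))
E
```

```text
t: 10.25
eef_pos: [0.4232, 0.0118, 0.0086]
tcp_rot: [-180.0, -0.2, 0.1]
ft_force: [-0.7, 1.0, 6.2]
opening: 0.0316
finger_force: 14.9
[0.42323465 0.01182975 0.0085632 ] 0.0316442513586843 14.94855076445674
79.45428131577822
tx 0.8 ty -0.0 tz -190.0 rx -0.01 ry -0.23 rz 0.06
tx 18.9 ty 277.0 tz -201.4 rx 0.16 ry -0.20 rz -79.39
```

```bash
python3 -m creep '[{"tx":1,"ty":0,"tz":-50,"rx":0,"ry":0,"rz":0,"gripper":0.2},{"tx":1,"ty":0,"tz":-110,"rx":0,"ry":0,"rz":0,"gripper":0.2},{"tx":1,"ty":0,"tz":-150,"rx":0,"ry":0,"rz":0,"gripper":0.2},{"tx":19,"ty":277,"tz":-201,"rx":0.16,"ry":-0.2,"rz":-79.4,"gripper":0.2},{"tx":19,"ty":277,"tz":-201,"rx":0.16,"ry":-0.2,"rz":-79.4,"gripper":0.2},{"tx":19,"ty":277,"tz":-201,"rx":0.16,"ry":-0.2,"rz":-79.4,"gripper":0.2},{"tx":19,"ty":277,"tz":-201,"rx":0.16,"ry":-0.2,"rz":-79.4,"gripper":0.2},{"tx":19,"ty":277,"tz":-201,"rx":0.16,"ry":-0.2,"rz":-79.4,"gripper":0.2},{"tx":19,"ty":277,"tz":-201,"rx":0.16,"ry":-0.2,"rz":-79.4,"gripper":0.2},{"tx":19,"ty":277,"tz":-201,"rx":0.16,"ry":-0.2,"rz":-79.4,"gripper":0.2},{"tx":19,"ty":277,"tz":-201,"rx":0.16,"ry":-0.2,"rz":-79.4,"gripper":0.2},{"tx":19,"ty":277,"tz":-201,"rx":0.16,"ry":-0.2,"rz":-79.4,"gripper":0.2}]' 15
python3 -m creep '[{"tx":0,"ty":0,"tz":0,"rx":0,"ry":0,"rz":0,"gripper":0.2},{"tx":0,"ty":0,"tz":0,"rx":0,"ry":0,"rz":0,"gripper":0.2},{"tx":0,"ty":0,"tz":0,"rx":0,"ry":0,"rz":0,"gripper":0.2}]' 15
python3 - <<'E'
from h import *
v=np.load('case.npy')
k=cam('wrist');im,d=grab_frame('wrist');C=cloud(*k,d);p,R,s=pose();print(p,s['joint_pos'].round(1))
fitcase([C[d>0]],v);k=cam('top');im2,d2=grab_frame('top');fitcase([cloud(*k,d2)],v,[0,1,2])
B=(C-p)@R;m=(abs(B[...,0])<.08)&(abs(B[...,1])<.03)&(abs(B[...,2])<.04)&(d>0);P=B[m];print('held in tool',np.percentile(P,[1,50,99],axis=0).round(4))
save('w2.png',np.vstack([im,im2]),.78)
E
```

```text
t: 11.45
eef_pos: [0.441, -0.2658, 0.2086]
tcp_rot: [-179.9, -0.0, 71.6]
ft_force: [0.3, 0.7, -1.6]
opening: 0.0314
finger_force: 15.0
t: 11.75
eef_pos: [0.4414, -0.265, 0.2089]
tcp_rot: [-179.9, 0.0, 71.1]
ft_force: [1.1, -0.4, -1.7]
opening: 0.0317
finger_force: 15.0
[ 0.44143652 -0.26503582  0.20892917] [-35.   12.6  92.5  -0.   75.  -16.2]
fit [ 0.4383 -0.2747 -0.1858  1.8321  1.8025  2.4199  2.4152] yawdeg -10.64 med res 0.0005 23715
fit [ 0.4392 -0.2772 -0.187   1.8653  1.769   2.4559  2.4292] yawdeg -10.71 med res 0.0008 474
held in tool [[-0.0349 -0.0259 -0.0385]
 [ 0.0074  0.0004 -0.0201]
 [ 0.0492  0.0258 -0.0062]]
```

View pics/w2.png

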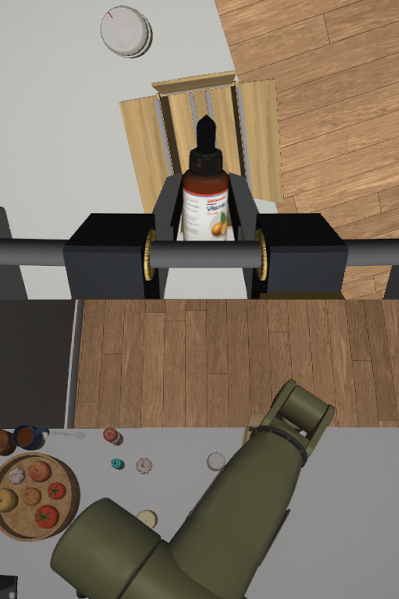

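The wrist picture shows the bottle held straight, dropper towards the plain end, with both rails below it (195,125). The fit residual is 0.5 mm.

```bash
cat >> h.py <<'E'
V=np.array([.4383,-.2747,-.1858,1.832,1.8025,2.42,2.415])
YAW=90+np.degrees(V[2])
def cw(*P): return np.array([V[0],V[1],0])+Ro.from_euler('z',V[2]).apply(P)
def cc(P): return Ro.from_euler('z',-V[2]).apply(np.array(P)-[V[0],V[1],0])
E
python3 - <<'E'
from h import *
go((cw(0,.008,.15),tool(YAW)),(cw(0,.008,.021),tool(YAW)))
E
```

```text
tx -2.2 ty -1.0 tz 58.9 rx -0.06 ry -0.00 rz -8.16
tx -2.2 ty -0.8 tz 187.9 rx -0.06 ry -0.00 rz -8.16
```

```bash
python3 -m creep '[{"tx":-2.2,"ty":-1,"tz":0,"rx":0,"ry":0,"rz":-8.2,"gripper":0.2},{"tx":-2.2,"ty":-1,"tz":20,"rx":0,"ry":0,"rz":-8.2,"gripper":0.2},{"tx":-2.2,"ty":-1,"tz":40,"rx":0,"ry":0,"rz":-8.2,"gripper":0.2},{"tx":-2.2,"ty":-1,"tz":40,"rx":0,"ry":0,"rz":-8.2,"gripper":0.2},{"tx":-2.2,"ty":-1,"tz":40,"rx":0,"ry":0,"rz":-8.2,"gripper":0.2}]' 15
python3 - <<'E'
from h import *
p,R,s=pose();print(cc(p).round(4),s['joint_pos'].round(1))
go((cw(0,.008,.021),tool(YAW)))
E
```

```text
t: 12.35
eef_pos: [0.4399, -0.2669, 0.1695]
tcp_rot: [-179.9, -0.0, 79.5]
ft_force: [-0.8, 1.3, -1.8]
opening: 0.0317
finger_force: 15.0
[1.000e-04 7.900e-03 1.695e-01] [-35.3  14.6  95.4  -0.   70.1 -24.8]
tx 0.1 ty 0.1 tz 148.5 rx -0.07 ry -0.01 rz 0.12
```

```bash
python3 -m creep '[{"tx":0,"ty":0,"tz":30,"rx":0,"ry":0,"rz":0,"gripper":0.2},{"tx":0,"ty":0,"tz":60,"rx":0,"ry":0,"rz":0,"gripper":0.2},{"tx":0,"ty":0,"tz":90,"rx":0,"ry":0,"rz":0,"gripper":0.2},{"tx":0,"ty":0,"tz":115,"rx":0,"ry":0,"rz":0,"gripper":0.2},{"tx":0,"ty":0,"tz":132,"rx":0,"ry":0,"rz":0,"gripper":0.2},{"tx":0,"ty":0,"tz":142,"rx":0,"ry":0,"rz":0,"gripper":0.2},{"tx":0,"ty":0,"tz":147,"rx":0,"ry":0,"rz":0,"gripper":0.2},{"tx":0,"ty":0,"tz":147,"rx":0,"ry":0,"rz":0,"gripper":0.2}]' 15
python3 -m creep '[{"tx":0,"ty":0,"tz":2,"rx":0,"ry":0,"rz":0,"gripper":0.2},{"tx":0,"ty":0,"tz":3,"rx":0,"ry":0,"rz":0,"gripper":0.2},{"tx":0,"ty":0,"tz":3,"rx":0,"ry":0,"rz":0,"gripper":0.2}]' 15
python3 - <<'E'
from h import *
p,R,s=pose();print(cc(p).round(4))
E
```

```text
t: 13.15
eef_pos: [0.4399, -0.2671, 0.0223]
tcp_rot: [-180.0, 0.0, 79.5]
ft_force: [-0.3, 0.5, -2.0]
opening: 0.0315
finger_force: 15.0
t: 13.45
eef_pos: [0.4399, -0.2671, 0.0194]
tcp_rot: [-180.0, 0.0, 79.5]
ft_force: [0.9, 0.3, -1.1]
opening: 0.0317
finger_force: 15.0
[0.0002 0.0078 0.0194]
```

```bash
python3 -m creep '[{"tx":0,"ty":0,"tz":1,"rx":0,"ry":0,"rz":0,"gripper":0.2},{"tx":0,"ty":0,"tz":1.6,"rx":0,"ry":0,"rz":0,"gripper":0.2},{"tx":0,"ty":0,"tz":1.6,"rx":0,"ry":0,"rz":0,"gripper":0.2}]' 15
python3 -m creep '[{"tx":0,"ty":0,"tz":0,"rx":0,"ry":0,"rz":0,"gripper":0.45},{"tx":0,"ty":0,"tz":0,"rx":0,"ry":0,"rz":0,"gripper":0.45},{"tx":0,"ty":0,"tz":0,"rx":0,"ry":0,"rz":0,"gripper":0.45},{"tx":0,"ty":0,"tz":0,"rx":0,"ry":0,"rz":0,"gripper":0.3},{"tx":0,"ty":0,"tz":0,"rx":0,"ry":0,"rz":0,"gripper":0.3},{"tx":0,"ty":0,"tz":0,"rx":0,"ry":0,"rz":0,"gripper":0.3},{"tx":0,"ty":0,"tz":0,"rx":0,"ry":0,"rz":0,"gripper":0.3},{"tx":0,"ty":0,"tz":0,"rx":0,"ry":0,"rz":0,"gripper":0.3}]' 6
python3 -m creep '[{"tx":-4,"ty":0,"tz":0,"rx":0,"ry":0,"rz":0,"gripper":0.3},{"tx":-8,"ty":0,"tz":0,"rx":0,"ry":0,"rz":0,"gripper":0.3},{"tx":-12,"ty":0,"tz":0,"rx":0,"ry":0,"rz":0,"gripper":0.3},{"tx":-15,"ty":0,"tz":0,"rx":0,"ry":0,"rz":0,"gripper":0.3},{"tx":-17,"ty":0,"tz":0,"rx":0,"ry":0,"rz":0,"gripper":0.3},{"tx":-17,"ty":0,"tz":0,"rx":0,"ry":0,"rz":0,"gripper":0.3}]' 6
python3 - <<'E'
from h import *
p,R,s=pose();print(cc(p).round(4),Ro.from_euler('z',-V[2]).apply(s['ft_force']).round(2))
E
```

```text
t: 13.75
eef_pos: [0.44, -0.2672, 0.0183]
tcp_rot: [-180.0, 0.0, 79.5]
ft_force: [-3.4, 2.6, 10.4]
opening: 0.0317
finger_force: 15.0
t: 14.55
eef_pos: [0.4397, -0.2669, 0.0174]
tcp_rot: [-180.0, -0.0, 79.5]
ft_force: [1.6, 0.0, 1.0]
opening: 0.0314
finger_force: 6.0
t: 15.15
eef_pos: [0.4365, -0.2841, 0.0174]
tcp_rot: [-180.0, 0.0, 79.5]
ft_force: [1.2, -1.1, 2.2]
opening: 0.0316
finger_force: 6.0
[-0.0001 -0.0096  0.0174] [ 1.36 -0.84  2.25]
```

```bash
for i in 1; do
python3 -m creep '[{"tx":-2,"ty":0,"tz":0,"rx":0,"ry":0,"rz":0,"gripper":0.3},{"tx":-2,"ty":0,"tz":0,"rx":0,"ry":0,"rz":0,"gripper":0.3}]' 6 | grep -E 'eef|ft_'
python3 -m creep '[{"tx":-1,"ty":0,"tz":0,"rx":0,"ry":0,"rz":0,"gripper":0.3},{"tx":-1,"ty":0,"tz":0,"rx":0,"ry":0,"rz":0,"gripper":0.3}]' 6| grep -E 'eef|ft_'
python3 -m creep '[{"tx":-1,"ty":0,"tz":0,"rx":0,"ry":0,"rz":0,"gripper":0.3},{"tx":-1,"ty":0,"tz":0,"rx":0,"ry":0,"rz":0,"gripper":0.3}]' 6| grep -E 'eef|ft_'
python3 -m creep '[{"tx":-1,"ty":0,"tz":0,"rx":0,"ry":0,"rz":0,"gripper":0.3},{"tx":-1,"ty":0,"tz":0,"rx":0,"ry":0,"rz":0,"gripper":0.3}]' 6| grep -E 'eef|ft_'
done
```

```text
eef_pos: [0.4361, -0.2858, 0.0173]
ft_force: [2.9, 1.1, 2.4]
eef_pos: [0.436, -0.2867, 0.0174]
ft_force: [2.5, 0.0, 1.4]
eef_pos: [0.4358, -0.2876, 0.0174]
ft_force: [3.3, 0.1, 2.1]
eef_pos: [0.4357, -0.2882, 0.0173]
ft_force: [3.6, 4.0, 3.1]
```

```bash
python3 -m creep '[{"tx":-0.7,"ty":0,"tz":0,"rx":0,"ry":0,"rz":0,"gripper":0.3},{"tx":-0.7,"ty":0,"tz":0,"rx":0,"ry":0,"rz":0,"gripper":0.3}]' 6| grep -E 'eef|ft_'
python3 -m creep '[{"tx":0,"ty":0,"tz":0,"rx":0,"ry":0,"rz":0,"gripper":0.48},{"tx":0,"ty":0,"tz":0,"rx":0,"ry":0,"rz":0,"gripper":0.48},{"tx":0,"ty":0,"tz":0,"rx":0,"ry":0,"rz":0,"gripper":0.48},{"tx":0,"ty":0,"tz":-20,"rx":0,"ry":0,"rz":0,"gripper":0.48},{"tx":0,"ty":0,"tz":-60,"rx":0,"ry":0,"rz":0,"gripper":0.48},{"tx":0,"ty":0,"tz":-110,"rx":0,"ry":0,"rz":0,"gripper":0.48},{"tx":30,"ty":0,"tz":-160,"rx":0,"ry":0,"rz":0,"gripper":0.48},{"tx":30,"ty":0,"tz":-200,"rx":0,"ry":0,"rz":0,"gripper":0.48},{"tx":30,"ty":0,"tz":-200,"rx":0,"ry":0,"rz":0,"gripper":0.48},{"tx":30,"ty":0,"tz":-200,"rx":0,"ry":0,"rz":0,"gripper":0.48}]' 6
python3 - <<'E'
from h import *
p,R,s=pose();print(s['joint_pos'].round(1))
k=cam('wrist');im,d=grab_frame('wrist');C=cloud(*k,d);np.save('wc',C);Q=cc(C.reshape(-1,3)).reshape(C.shape)
m=(abs(Q[...,0])<.02)&(abs(Q[...,1])<.071)&(Q[...,2]>.016)&(Q[...,2]<.06)&(d>0);P=Q[m]
print(np.percentile(P,[1,50,99],axis=0).round(4) if len(P) else 0)
for a in np.arange(-.07,.07,.006):
    q=P[(abs(P[:,1]-a)<.003)]
    if len(q)>3: print(a.round(3),len(q),np.percentile(q,[3,97],axis=0).round(3).tolist())
save('w3.png',im,1)
E
```

```text
eef_pos: [0.4356, -0.2886, 0.0172]
ft_force: [3.5, 6.0, 2.3]
t: 17.15
eef_pos: [0.4412, -0.2599, 0.2177]
tcp_rot: [180.0, 0.0, 79.5]
ft_force: [-0.2, 0.1, -0.8]
opening: 0.0453
finger_force: 0.0
[-34.6  11.8  92.3  -0.   75.9 -24.1]
[[-0.0156 -0.0641  0.0252]
 [ 0.0006 -0.0193  0.0392]
 [ 0.016   0.037   0.0445]]
-0.064 70 [[-0.012, -0.065, 0.037], [0.013, -0.061, 0.043]]
-0.058 126 [[-0.015, -0.061, 0.03], [0.015, -0.055, 0.044]]
-0.052 134 [[-0.016, -0.055, 0.032], [0.016, -0.049, 0.044]]
-0.046 133 [[-0.014, -0.049, 0.032], [0.016, -0.043, 0.044]]
-0.04 133 [[-0.016, -0.043, 0.033], [0.015, -0.037, 0.044]]
-0.034 137 [[-0.015, -0.037, 0.032], [0.016, -0.031, 0.045]]
-0.028 143 [[-0.015, -0.031, 0.032], [0.016, -0.025, 0.044]]
-0.022 137 [[-0.015, -0.025, 0.033], [0.016, -0.019, 0.044]]
-0.016 141 [[-0.015, -0.019, 0.033], [0.015, -0.013, 0.045]]
-0.01 146 [[-0.015, -0.013, 0.032], [0.015, -0.007, 0.044]]
-0.004 183 [[-0.014, -0.007, 0.027], [0.015, -0.001, 0.043]]
0.002 99 [[-0.011, -0.001, 0.031], [0.011, 0.005, 0.039]]
0.008 108 [[-0.011, 0.005, 0.03], [0.011, 0.011, 0.039]]
0.014 109 [[-0.01, 0.011, 0.024], [0.01, 0.017, 0.038]]
0.02 54 [[-0.005, 0.017, 0.028], [0.006, 0.023, 0.034]]
0.026 65 [[-0.006, 0.023, 0.027], [0.006, 0.029, 0.034]]
0.032 62 [[-0.005, 0.03, 0.027], [0.006, 0.035, 0.034]]
0.038 26 [[-0.003, 0.035, 0.025], [0.006, 0.039, 0.032]]
```

View pics/w3.png

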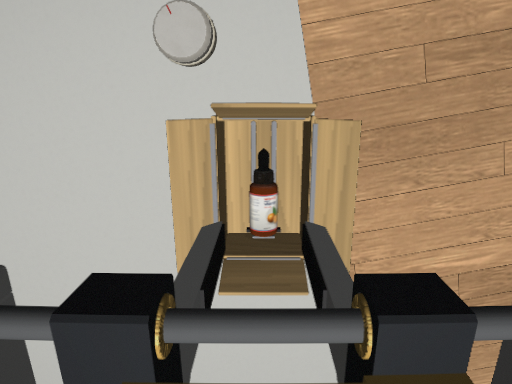

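The wrist picture shows the bottle on the rails at (264,205), its foot against the pressed lever at (264,235). The measured tip is at case y ≈ +39.5 mm, which puts the foot at -62.5 mm, and all flaps are untouched. Next I work out the flap arcs.

```bash
cat > fl.py <<'E'
from h import *
# kind: axis('y' end / 'x' long), sgn, hinge, hz, L, half, th0
F={'lever':('y',-1,.0745,.070,.050,.008,1.83),'plain':('y',1,.0745,.070,.050,.008,1.80),'near':('x',-1,.0485,.075,.047,.0125,2.42),'far':('x',1,.0485,.075,.047,.0125,2.415)}
def path(n,N=11,off=0):
    ax,s,h,hz,L,hf,t0=F[n];t=.004;r=L-.02;W=[]
    for th in np.linspace(t0,0,N):
        if th>np.pi/2: u,z=L*np.cos(th)-t*np.sin(th),L*np.sin(th)+t*np.cos(th)-.02
        else: u,z=r*np.cos(th)-t*np.sin(th),r*np.sin(th)+t*np.cos(th)
        W.append((s*(h-(u-hf)),hz+z))
    o=(W[0][0]+s*.02,W[0][1])
    f=lambda w,zz=None:cw(off,w[0],zz or w[1]) if ax=='y' else cw(w[0],off,zz or w[1])
    print(n,'over / start:');go((f(o,.20),tool(YAW)),(f(o),tool(YAW)))
    print('from start:')
    for w in W[0:]: delta(f(w),tool(YAW),f(o),tool(YAW))
E
python3 - <<'E'
from fl import *
path('lever');path('plain')
p,R,s=pose();print(cc(p))
E
```

```text
lever over / start:
tx -134.3 ty 0.0 tz 16.4 rx -0.13 ry -0.02 rz 0.15
tx -134.3 ty 0.3 tz 119.1 rx -0.13 ry -0.02 rz 0.15
from start:
tx 20.0 ty 0.0 tz 0.0 rx 0.00 ry 0.00 rz 0.00
tx 28.9 ty 0.0 tz -2.2 rx 0.00 ry 0.00 rz 0.00
tx 35.9 ty 0.0 tz -3.0 rx 0.00 ry 0.00 rz 0.00
tx 41.4 ty 0.0 tz -2.6 rx 0.00 ry 0.00 rz 0.00
tx 46.8 ty 0.0 tz -1.2 rx 0.00 ry 0.00 rz 0.00
tx 51.8 ty 0.0 tz 1.1 rx 0.00 ry 0.00 rz 0.00
tx 56.3 ty 0.0 tz 4.3 rx 0.00 ry 0.00 rz 0.00
tx 60.2 ty 0.0 tz 8.2 rx 0.00 ry 0.00 rz 0.00
tx 63.3 ty -0.0 tz 12.8 rx 0.00 ry 0.00 rz 0.00
tx 65.5 ty 0.0 tz 17.9 rx 0.00 ry 0.00 rz 0.00
tx 66.7 ty 0.0 tz 23.3 rx 0.00 ry 0.00 rz 0.00
plain over / start:
tx 102.6 ty 0.7 tz 16.4 rx -0.13 ry -0.02 rz 0.15
tx 102.6 ty 0.9 tz 118.7 rx -0.13 ry -0.02 rz 0.15
from start:
tx -20.0 ty 0.0 tz 0.0 rx 0.00 ry 0.00 rz 0.00
tx -28.8 ty 0.0 tz -2.0 rx 0.00 ry 0.00 rz 0.00
tx -35.2 ty 0.0 tz -2.5 rx 0.00 ry 0.00 rz 0.00
tx -40.6 ty 0.0 tz -2.0 rx 0.00 ry 0.00 rz 0.00
tx -45.9 ty 0.0 tz -0.6 rx 0.00 ry 0.00 rz 0.00
tx -50.8 ty -0.0 tz 1.8 rx 0.00 ry 0.00 rz 0.00
tx -55.2 ty -0.0 tz 5.0 rx 0.00 ry 0.00 rz 0.00
tx -58.9 ty 0.0 tz 8.9 rx 0.00 ry 0.00 rz 0.00
tx -61.9 ty 0.0 tz 13.5 rx 0.00 ry 0.00 rz 0.00
tx -64.1 ty 0.0 tz 18.5 rx 0.00 ry 0.00 rz 0.00
tx -65.3 ty -0.0 tz 23.8 rx 0.00 ry 0.00 rz 0.00
[-0.0003629   0.01511704  0.21640882]
```

```bash
python3 -m creep '[{"tx":-50,"ty":0,"tz":5,"rx":0,"ry":0,"rz":0,"gripper":0},{"tx":-100,"ty":0,"tz":10,"rx":0,"ry":0,"rz":0,"gripper":0},{"tx":-134,"ty":0,"tz":16,"rx":0,"ry":0,"rz":0,"gripper":0},{"tx":-134,"ty":0,"tz":16,"rx":0,"ry":0,"rz":0,"gripper":0},{"tx":-134,"ty":0,"tz":60,"rx":0,"ry":0,"rz":0,"gripper":0},{"tx":-134,"ty":0,"tz":100,"rx":0,"ry":0,"rz":0,"gripper":0},{"tx":-134,"ty":0,"tz":119,"rx":0,"ry":0,"rz":0,"gripper":0},{"tx":-134,"ty":0,"tz":119,"rx":0,"ry":0,"rz":0,"gripper":0}]' 6
python3 -m creep '[{"tx":20,"ty":0,"tz":0,"rx":0,"ry":0,"rz":0,"gripper":0},{"tx":29,"ty":0,"tz":-2,"rx":0,"ry":0,"rz":0,"gripper":0},{"tx":36,"ty":0,"tz":-3,"rx":0,"ry":0,"rz":0,"gripper":0},{"tx":41.5,"ty":0,"tz":-2.6,"rx":0,"ry":0,"rz":0,"gripper":0},{"tx":47,"ty":0,"tz":-1,"rx":0,"ry":0,"rz":0,"gripper":0},{"tx":52,"ty":0,"tz":1,"rx":0,"ry":0,"rz":0,"gripper":0},{"tx":56.5,"ty":0,"tz":4.3,"rx":0,"ry":0,"rz":0,"gripper":0},{"tx":60,"ty":0,"tz":8,"rx":0,"ry":0,"rz":0,"gripper":0},{"tx":63.5,"ty":0,"tz":13,"rx":0,"ry":0,"rz":0,"gripper":0},{"tx":65.5,"ty":0,"tz":18,"rx":0,"ry":0,"rz":0,"gripper":0},{"tx":67,"ty":0,"tz":22,"rx":0,"ry":0,"rz":0,"gripper":0},{"tx":67,"ty":0,"tz":22,"rx":0,"ry":0,"rz":0,"gripper":0}]' 6
python3 - <<'E'
from h import *
p,R,s=pose();print(cc(p).round(4))
E
```

```text
t: 18.0
eef_pos: [0.4151, -0.3897, 0.0942]
tcp_rot: [-179.6, -0.3, 79.5]
ft_force: [-0.2, 0.1, 0.8]
opening: 0.0005
finger_force: 0.0
t: 19.2
eef_pos: [0.4285, -0.3253, 0.0755]
tcp_rot: [-179.9, -0.0, 79.5]
ft_force: [0.2, 1.1, 0.2]
opening: 0.0002
finger_force: 0.0
[-0.0003 -0.0515  0.0755]
```

Press in small steps until the force shows the stop.

```bash
python3 -m creep '[{"tx":0,"ty":0,"tz":1.5,"rx":0,"ry":0,"rz":0,"gripper":0},{"tx":0,"ty":0,"tz":1.5,"rx":0,"ry":0,"rz":0,"gripper":0}]' 6 | grep -E 'eef|ft_'
python3 -m creep '[{"tx":0,"ty":0,"tz":1,"rx":0,"ry":0,"rz":0,"gripper":0},{"tx":0,"ty":0,"tz":1,"rx":0,"ry":0,"rz":0,"gripper":0}]' 6 | grep -E 'eef|ft_'
python3 - <<'E'
from h import *
k=cam('wrist');im,d=grab_frame('wrist');C=cloud(*k,d)[d>0];Q=cc(C)
P=Q[(abs(Q[:,0])<.03)&(abs(Q[:,1])<.09)&(Q[:,2]>.05)&(Q[:,2]<.13)]
for a in np.arange(-.08,.09,.008):
    q=P[abs(P[:,1]-a)<.004]
    if len(q)>5: print(a.round(3),len(q),np.percentile(q[:,2],[5,50,95]).round(3))
E
```

```text
eef_pos: [0.4287, -0.3257, 0.0747]
ft_force: [0.7, 0.4, 1.0]
eef_pos: [0.4289, -0.3258, 0.0743]
ft_force: [-1.4, 0.6, 3.8]
-0.08 98 [0.073 0.074 0.075]
-0.072 456 [0.074 0.075 0.076]
-0.064 552 [0.074 0.075 0.076]
-0.056 669 [0.074 0.075 0.076]
-0.048 1141 [0.074 0.075 0.122]
-0.04 3268 [0.074 0.091 0.127]
-0.032 1409 [0.074 0.075 0.076]
-0.024 743 [0.073 0.074 0.076]
0.072 1581 [0.051 0.066 0.071]
```

```bash
python3 -m creep '[{"tx":0,"ty":0,"tz":1,"rx":0,"ry":0,"rz":0,"gripper":0},{"tx":0,"ty":0,"tz":1,"rx":0,"ry":0,"rz":0,"gripper":0}]' 6 | grep -E 'eef|ft_'
python3 -m creep '[{"tx":0,"ty":0,"tz":-50,"rx":0,"ry":0,"rz":0,"gripper":0},{"tx":0,"ty":0,"tz":-80,"rx":0,"ry":0,"rz":0,"gripper":0},{"tx":40,"ty":0,"tz":-100,"rx":0,"ry":0,"rz":0,"gripper":0},{"tx":85,"ty":0,"tz":-100,"rx":0,"ry":0,"rz":0,"gripper":0},{"tx":130,"ty":0,"tz":-100,"rx":0,"ry":0,"rz":0,"gripper":0},{"tx":169,"ty":0,"tz":-100,"rx":0,"ry":0,"rz":0,"gripper":0},{"tx":169,"ty":0,"tz":-100,"rx":0,"ry":0,"rz":0,"gripper":0},{"tx":169,"ty":0,"tz":-60,"rx":0,"ry":0,"rz":0,"gripper":0},{"tx":169,"ty":0,"tz":-25,"rx":0,"ry":0,"rz":0,"gripper":0},{"tx":169,"ty":0,"tz":-25,"rx":0,"ry":0,"rz":0,"gripper":0}]' 6
python3 -c "
from fl import *
print(cc(pose()[0]));path('plain',4)"
```

```text
eef_pos: [0.4289, -0.3258, 0.074]
ft_force: [-5.5, 3.8, 14.5]
t: 20.85
eef_pos: [0.4575, -0.1591, 0.0943]
tcp_rot: [-179.6, -0.1, 79.5]
ft_force: [-0.1, 0.2, 0.1]
opening: 0.0002
finger_force: 0.0
[-0.00249413  0.11716724  0.09433448]
plain over / start:
tx 0.7 ty 1.7 tz -105.7 rx -0.44 ry -0.09 rz 0.14
tx 0.6 ty 2.5 tz -3.5 rx -0.44 ry -0.09 rz 0.14
from start:
tx -20.0 ty 0.0 tz 0.0 rx 0.00 ry 0.00 rz 0.00
tx -42.4 ty -0.0 tz -1.6 rx 0.00 ry 0.00 rz 0.00
tx -57.8 ty -0.0 tz 7.5 rx 0.00 ry 0.00 rz 0.00
tx -65.3 ty -0.0 tz 23.8 rx 0.00 ry 0.00 rz 0.00
```

```bash
python3 -m creep '[{"tx":-20,"ty":1,"tz":-3,"rx":0,"ry":0,"rz":0,"gripper":0},{"tx":-29,"ty":1,"tz":-5,"rx":0,"ry":0,"rz":0,"gripper":0},{"tx":-35,"ty":1,"tz":-5.5,"rx":0,"ry":0,"rz":0,"gripper":0},{"tx":-40.5,"ty":1,"tz":-5,"rx":0,"ry":0,"rz":0,"gripper":0},{"tx":-46,"ty":1,"tz":-3.6,"rx":0,"ry":0,"rz":0,"gripper":0},{"tx":-51,"ty":1,"tz":-1.2,"rx":0,"ry":0,"rz":0,"gripper":0},{"tx":-55,"ty":1,"tz":2,"rx":0,"ry":0,"rz":0,"gripper":0},{"tx":-59,"ty":1,"tz":6,"rx":0,"ry":0,"rz":0,"gripper":0},{"tx":-62,"ty":1,"tz":10.5,"rx":0,"ry":0,"rz":0,"gripper":0},{"tx":-64,"ty":1,"tz":15.5,"rx":0,"ry":0,"rz":0,"gripper":0},{"tx":-65,"ty":1,"tz":18,"rx":0,"ry":0,"rz":0,"gripper":0},{"tx":-65,"ty":1,"tz":18,"rx":0,"ry":0,"rz":0,"gripper":0}]' 6
python3 -m creep '[{"tx":0,"ty":0,"tz":1.2,"rx":0,"ry":0,"rz":0,"gripper":0},{"tx":0,"ty":0,"tz":1.2,"rx":0,"ry":0,"rz":0,"gripper":0}]' 6 | grep -E 'eef|ft_'
python3 -c "
from h import *
print(cc(pose()[0]))"
```

```text
t: 22.05
eef_pos: [0.4485, -0.2235, 0.0793]
tcp_rot: [-179.9, -0.0, 79.5]
ft_force: [-0.2, -0.1, 0.9]
opening: 0.0005
finger_force: 0.0
eef_pos: [0.4487, -0.2235, 0.0786]
ft_force: [-0.1, -0.1, 0.0]
[0.00078301 0.0522945  0.07859999]
```

```bash
python3 -m creep '[{"tx":0,"ty":0,"tz":2,"rx":0,"ry":0,"rz":0,"gripper":0},{"tx":0,"ty":0,"tz":3.6,"rx":0,"ry":0,"rz":0,"gripper":0},{"tx":0,"ty":0,"tz":3.6,"rx":0,"ry":0,"rz":0,"gripper":0}]' 6 | grep -E 'eef|ft_'
python3 -m creep '[{"tx":0,"ty":0,"tz":1,"rx":0,"ry":0,"rz":0,"gripper":0},{"tx":0,"ty":0,"tz":1,"rx":0,"ry":0,"rz":0,"gripper":0}]' 6 | grep -E 'eef|ft_'
python3 - <<'E'
from fl import *
k=cam('wrist');im,d=grab_frame('wrist');C=cloud(*k,d)[d>0];Q=cc(C)
P=Q[(abs(Q[:,0])<.03)&(abs(Q[:,1])<.09)&(Q[:,2]>.05)&(Q[:,2]<.13)]
for a in np.arange(-.08,.09,.008):
    q=P[abs(P[:,1]-a)<.004]
    if len(q)>5: print(a.round(3),len(q),np.percentile(q[:,2],[5,50,95]).round(3))
p,R,s=pose();print(cc(p).round(4));path('near',12);
E
```

```text
eef_pos: [0.4486, -0.2234, 0.0748]
ft_force: [-0.7, -0.1, 0.4]
eef_pos: [0.4487, -0.2235, 0.0742]
ft_force: [-0.7, -0.8, 3.2]
-0.056 27 [0.074 0.075 0.075]
-0.048 86 [0.074 0.075 0.076]
-0.04 97 [0.074 0.075 0.076]
-0.032 60 [0.074 0.075 0.076]
-0.024 30 [0.074 0.075 0.076]
0.024 67 [0.074 0.075 0.075]
0.032 477 [0.074 0.075 0.076]
0.04 553 [0.074 0.075 0.076]
0.048 679 [0.074 0.075 0.108]
0.056 1113 [0.074 0.075 0.122]
0.064 3288 [0.074 0.091 0.127]
0.072 1429 [0.073 0.075 0.076]
0.08 1242 [0.052 0.073 0.075]
[0.0008 0.0522 0.0742]
near over / start:
tx -51.9 ty -120.0 tz -125.7 rx -0.06 ry -0.01 rz 0.16
tx -51.9 ty -119.9 tz -8.7 rx -0.06 ry -0.01 rz 0.16
from start:
tx 0.0 ty 20.0 tz 0.0 rx 0.00 ry 0.00 rz 0.00
tx 0.0 ty 27.0 tz -7.6 rx 0.00 ry 0.00 rz 0.00
tx 0.0 ty 35.6 tz -13.5 rx 0.00 ry 0.00 rz 0.00
tx 0.0 ty 45.2 tz -17.4 rx 0.00 ry 0.00 rz 0.00
tx 0.0 ty 54.8 tz -19.1 rx 0.00 ry 0.00 rz 0.00
tx 0.0 ty 60.8 tz -19.1 rx 0.00 ry 0.00 rz 0.00
tx 0.0 ty 66.6 tz -17.8 rx 0.00 ry 0.00 rz 0.00
tx 0.0 ty 72.0 tz -15.3 rx 0.00 ry 0.00 rz 0.00
tx -0.0 ty 76.8 tz -11.7 rx 0.00 ry 0.00 rz 0.00
tx 0.0 ty 80.7 tz -7.1 rx 0.00 ry 0.00 rz 0.00
tx 0.0 ty 83.4 tz -1.8 rx 0.00 ry 0.00 rz 0.00
tx 0.0 ty 84.9 tz 4.0 rx 0.00 ry 0.00 rz 0.00
```

```bash
python3 -m creep '[{"tx":0,"ty":0,"tz":0.8,"rx":0,"ry":0,"rz":0,"gripper":0},{"tx":0,"ty":0,"tz":0.8,"rx":0,"ry":0,"rz":0,"gripper":0}]' 6 | grep -E 'eef|ft_'
python3 -m creep '[{"tx":0,"ty":0,"tz":-45,"rx":0,"ry":0,"rz":0,"gripper":0},{"tx":-20,"ty":-20,"tz":-75,"rx":0,"ry":0,"rz":0,"gripper":0},{"tx":-45,"ty":-60,"tz":-75,"rx":0,"ry":0,"rz":0,"gripper":0},{"tx":-52,"ty":-105,"tz":-75,"rx":0,"ry":0,"rz":0,"gripper":0},{"tx":-52,"ty":-122,"tz":-75,"rx":0,"ry":0,"rz":0,"gripper":0},{"tx":-52,"ty":-122,"tz":-75,"rx":0,"ry":0,"rz":0,"gripper":0},{"tx":-52,"ty":-120,"tz":-40,"rx":0,"ry":0,"rz":0,"gripper":0},{"tx":-52,"ty":-120,"tz":-9,"rx":0,"ry":0,"rz":0,"gripper":0},{"tx":-52,"ty":-120,"tz":-9,"rx":0,"ry":0,"rz":0,"gripper":0},{"tx":-52,"ty":-120,"tz":-9,"rx":0,"ry":0,"rz":0,"gripper":0}]' 6
python3 -c "
from fl import *
print(cc(pose()[0]));path('near',2)"
```

```text
eef_pos: [0.4488, -0.2236, 0.074]
ft_force: [-4.3, 2.7, 12.1]
t: 24.0
eef_pos: [0.322, -0.2529, 0.0829]
tcp_rot: [-179.9, -0.0, 79.5]
ft_force: [0.3, 0.3, 0.3]
opening: 0.0009
finger_force: 0.0
[-1.18337725e-01 -9.65896881e-05  8.28683546e-02]
near over / start:
tx 0.2 ty -0.8 tz -117.1 rx -0.09 ry -0.03 rz 0.19
tx 0.1 ty -0.6 tz -0.2 rx -0.09 ry -0.03 rz 0.19
from start:
tx 0.0 ty 20.0 tz 0.0 rx 0.00 ry 0.00 rz 0.00
tx 0.0 ty 84.9 tz 4.0 rx 0.00 ry 0.00 rz 0.00
```

```bash
python3 -m creep '[{"tx":0,"ty":18,"tz":0,"rx":0,"ry":0,"rz":0,"gripper":0},{"tx":0,"ty":20,"tz":-1,"rx":0,"ry":0,"rz":0,"gripper":0},{"tx":0,"ty":23,"tz":-4.5,"rx":0,"ry":0,"rz":0,"gripper":0},{"tx":0,"ty":27,"tz":-8.5,"rx":0,"ry":0,"rz":0,"gripper":0},{"tx":0,"ty":31,"tz":-11.5,"rx":0,"ry":0,"rz":0,"gripper":0},{"tx":0,"ty":35.5,"tz":-14.5,"rx":0,"ry":0,"rz":0,"gripper":0},{"tx":0,"ty":45,"tz":-18,"rx":0,"ry":0,"rz":0,"gripper":0},{"tx":0,"ty":55,"tz":-20,"rx":0,"ry":0,"rz":0,"gripper":0},{"tx":0,"ty":55,"tz":-20,"rx":0,"ry":0,"rz":0,"gripper":0}]' 6
python3 - <<'E'
from h import *
k=cam('wrist');im,d=grab_frame('wrist');C=cloud(*k,d)[d>0];Q=cc(C)
P=Q[(Q[:,1]>.03)&(Q[:,1]<.07)&(Q[:,0]>-.1)&(Q[:,0]<-.03)&(Q[:,2]>.078)&(Q[:,2]<.13)]
for a in np.arange(.08,.13,.008):
    q=P[abs(P[:,2]-a)<.004]
    if len(q)>5: print('z',a.round(3),len(q),np.percentile(q[:,0],[5,50,95]).round(3))
save('w4.png',im,.8)
E
```

```text
t: 24.9
eef_pos: [0.3766, -0.2631, 0.1025]
tcp_rot: [-180.0, 0.0, 79.5]
ft_force: [1.1, -0.4, 0.6]
opening: 0.0004
finger_force: 0.0
z 0.08 95 [-0.052 -0.052 -0.052]
z 0.088 125 [-0.052 -0.051 -0.051]
z 0.096 145 [-0.051 -0.051 -0.051]
z 0.104 152 [-0.051 -0.05  -0.05 ]
z 0.112 179 [-0.05  -0.05  -0.049]
z 0.12 773 [-0.049 -0.047 -0.045]
```

View pics/w4.png

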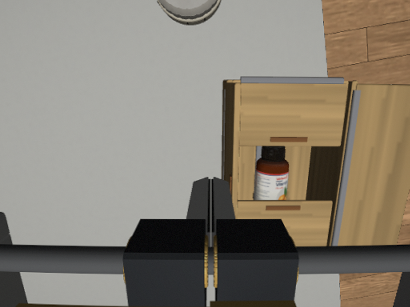

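The near flap (230,170) now stands upright, both end flaps lie flat and the bottle is in place. I continue the arc down.

```bash
python3 -m creep '[{"tx":0,"ty":6,"tz":1,"rx":0,"ry":0,"rz":0,"gripper":0},{"tx":0,"ty":11.6,"tz":2.2,"rx":0,"ry":0,"rz":0,"gripper":0},{"tx":0,"ty":17,"tz":4.7,"rx":0,"ry":0,"rz":0,"gripper":0},{"tx":0,"ty":22,"tz":8.3,"rx":0,"ry":0,"rz":0,"gripper":0},{"tx":0,"ty":26,"tz":13,"rx":0,"ry":0,"rz":0,"gripper":0},{"tx":0,"ty":28.5,"tz":18,"rx":0,"ry":0,"rz":0,"gripper":0},{"tx":0,"ty":30,"tz":22.5,"rx":0,"ry":0,"rz":0,"gripper":0},{"tx":0,"ty":30,"tz":22.5,"rx":0,"ry":0,"rz":0,"gripper":0}]' 6 | grep -E 'eef|ft_'
python3 -m creep '[{"tx":0,"ty":0,"tz":1,"rx":0,"ry":0,"rz":0,"gripper":0},{"tx":0,"ty":0,"tz":1,"rx":0,"ry":0,"rz":0,"gripper":0}]' 6 | grep -E 'eef|ft_'
python3 -m creep '[{"tx":0,"ty":0,"tz":1,"rx":0,"ry":0,"rz":0,"gripper":0},{"tx":0,"ty":0,"tz":1,"rx":0,"ry":0,"rz":0,"gripper":0}]' 6 | grep -E 'eef|ft_'
python3 -c "
from fl import *
print(cc(pose()[0]));path('far',2)"
```

```text
eef_pos: [0.4049, -0.2683, 0.0794]
ft_force: [-0.9, 0.6, 0.0]
eef_pos: [0.4049, -0.2684, 0.0792]
ft_force: [-1.6, 3.3, 10.2]
eef_pos: [0.405, -0.2684, 0.079]
ft_force: [-6.5, 4.8, 20.4]
[-3.39120606e-02  5.19313462e-05  7.89835566e-02]
far over / start:
tx -0.5 ty 152.6 tz -121.1 rx -0.02 ry 0.01 rz 0.16
tx -0.5 ty 152.7 tz -4.3 rx -0.02 ry 0.01 rz 0.16
from start:
tx -0.0 ty -20.0 tz -0.0 rx 0.00 ry 0.00 rz 0.00
tx -0.0 ty -84.8 tz 4.2 rx 0.00 ry 0.00 rz 0.00
```

```bash
python3 -m creep '[{"tx":0,"ty":0,"tz":-45,"rx":0,"ry":0,"rz":0,"gripper":0},{"tx":0,"ty":30,"tz":-75,"rx":0,"ry":0,"rz":0,"gripper":0},{"tx":0,"ty":75,"tz":-75,"rx":0,"ry":0,"rz":0,"gripper":0},{"tx":0,"ty":120,"tz":-75,"rx":0,"ry":0,"rz":0,"gripper":0},{"tx":0,"ty":155,"tz":-75,"rx":0,"ry":0,"rz":0,"gripper":0},{"tx":0,"ty":155,"tz":-75,"rx":0,"ry":0,"rz":0,"gripper":0},{"tx":0,"ty":153,"tz":-40,"rx":0,"ry":0,"rz":0,"gripper":0},{"tx":0,"ty":153,"tz":-6,"rx":0,"ry":0,"rz":0,"gripper":0},{"tx":0,"ty":153,"tz":-6,"rx":0,"ry":0,"rz":0,"gripper":0},{"tx":0,"ty":153,"tz":-6,"rx":0,"ry":0,"rz":0,"gripper":0}]' 6
python3 -c "
from fl import *
print(cc(pose()[0]));path('far',2)"
```

```text
t: 27.15
eef_pos: [0.555, -0.2962, 0.0843]
tcp_rot: [-179.9, -0.0, 79.5]
ft_force: [-0.3, 0.3, 0.9]
opening: 0.0009
finger_force: 0.0
[0.11862266 0.00037471 0.08428807]
far over / start:
tx -0.3 ty -0.0 tz -115.7 rx -0.09 ry -0.01 rz 0.14
tx -0.4 ty 0.2 tz 1.1 rx -0.09 ry -0.01 rz 0.14
from start:
tx -0.0 ty -20.0 tz -0.0 rx 0.00 ry 0.00 rz 0.00
tx -0.0 ty -84.8 tz 4.2 rx 0.00 ry 0.00 rz 0.00
```

```bash
python3 -m creep '[{"tx":0,"ty":-18,"tz":1,"rx":0,"ry":0,"rz":0,"gripper":0},{"tx":0,"ty":-20,"tz":0,"rx":0,"ry":0,"rz":0,"gripper":0},{"tx":0,"ty":-23,"tz":-3.5,"rx":0,"ry":0,"rz":0,"gripper":0},{"tx":0,"ty":-27,"tz":-7.5,"rx":0,"ry":0,"rz":0,"gripper":0},{"tx":0,"ty":-31,"tz":-10.5,"rx":0,"ry":0,"rz":0,"gripper":0},{"tx":0,"ty":-35.5,"tz":-13.5,"rx":0,"ry":0,"rz":0,"gripper":0},{"tx":0,"ty":-45,"tz":-17,"rx":0,"ry":0,"rz":0,"gripper":0},{"tx":0,"ty":-55,"tz":-19,"rx":0,"ry":0,"rz":0,"gripper":0},{"tx":0,"ty":-55,"tz":-19,"rx":0,"ry":0,"rz":0,"gripper":0}]' 6 | grep -E 'eef|ft_'
python3 -m creep '[{"tx":0,"ty":-6,"tz":1,"rx":0,"ry":0,"rz":0,"gripper":0},{"tx":0,"ty":-11.6,"tz":2.2,"rx":0,"ry":0,"rz":0,"gripper":0},{"tx":0,"ty":-17,"tz":4.7,"rx":0,"ry":0,"rz":0,"gripper":0},{"tx":0,"ty":-22,"tz":8.3,"rx":0,"ry":0,"rz":0,"gripper":0},{"tx":0,"ty":-26,"tz":13,"rx":0,"ry":0,"rz":0,"gripper":0},{"tx":0,"ty":-28.5,"tz":18,"rx":0,"ry":0,"rz":0,"gripper":0},{"tx":0,"ty":-30,"tz":22.5,"rx":0,"ry":0,"rz":0,"gripper":0},{"tx":0,"ty":-30,"tz":22.5,"rx":0,"ry":0,"rz":0,"gripper":0}]' 6 | grep -E 'eef|ft_'
python3 -m creep '[{"tx":0,"ty":0,"tz":1,"rx":0,"ry":0,"rz":0,"gripper":0},{"tx":0,"ty":0,"tz":1,"rx":0,"ry":0,"rz":0,"gripper":0}]' 6 | grep -E 'eef|ft_'
```

```text
eef_pos: [0.5, -0.286, 0.1029]
ft_force: [0.4, -0.6, -0.4]
eef_pos: [0.4715, -0.2806, 0.0796]
ft_force: [-0.2, 0.5, -0.5]
eef_pos: [0.4717, -0.2807, 0.0793]
ft_force: [-2.2, 0.9, 4.1]
```

```bash
python3 -m creep '[{"tx":0,"ty":0,"tz":1.2,"rx":0,"ry":0,"rz":0,"gripper":0},{"tx":0,"ty":0,"tz":1.2,"rx":0,"ry":0,"rz":0,"gripper":0}]' 6 | grep -E 'eef|ft_'
python3 -m creep '[{"tx":0,"ty":0,"tz":-50,"rx":0,"ry":0,"rz":0,"gripper":0},{"tx":0,"ty":0,"tz":-100,"rx":0,"ry":0,"rz":0,"gripper":0},{"tx":-40,"ty":-30,"tz":-140,"rx":0,"ry":0,"rz":0,"gripper":0},{"tx":-80,"ty":-30,"tz":-160,"rx":0,"ry":0,"rz":0,"gripper":0},{"tx":-80,"ty":-30,"tz":-160,"rx":0,"ry":0,"rz":0,"gripper":0},{"tx":-80,"ty":-30,"tz":-160,"rx":0,"ry":0,"rz":0,"gripper":0}]' 6
python3 - <<'E'
from h import *
k=cam('wrist');im,d=grab_frame('wrist');C=cloud(*k,d);Q=cc(C[d>0])
m=(abs(Q[:,0])<.12)&(abs(Q[:,1])<.1)&(Q[:,2]>.06)&(Q[:,2]<.15);P=Q[m]
for a in np.arange(-.064,.07,.016):
    q=P[abs(P[:,0]-a)<.008];
    if len(q)>5:print('x',a.round(3),len(q),np.percentile(q[:,2],[2,50,98]).round(4),np.percentile(q[:,1],[2,98]).round(3))
k=cam('scene');im2,d2=grab_frame('scene');C=cloud(*k,d2)
for q in('spice_jar','garlic','timer'):
    r=models.regions_of(q,'scene')[0];print(q,np.median(C[r['mask']&(d2>0)],0).round(3))
save('w5.png',np.vstack([im,im2]),.78)
E
```

```text
eef_pos: [0.4718, -0.2807, 0.0791]
ft_force: [-6.2, 3.6, 16.5]
t: 29.85
eef_pos: [0.4276, -0.3547, 0.238]
tcp_rot: [-180.0, 0.0, 79.4]
ft_force: [-0.1, -0.4, -0.6]
opening: 0.0002
finger_force: 0.0
x -0.048 1971 [0.0768 0.0794 0.0812] [-0.071  0.073]
x -0.032 2598 [0.0741 0.0796 0.0813] [-0.074  0.075]
x -0.016 2604 [0.074  0.0797 0.0812] [-0.074  0.075]
x 0.0 2452 [0.0735 0.0795 0.0812] [-0.074  0.076]
x 0.016 2615 [0.074  0.0796 0.0812] [-0.074  0.075]
x 0.032 2609 [0.0739 0.0796 0.0812] [-0.074  0.075]
x 0.048 1893 [0.0766 0.0793 0.081 ] [-0.071  0.073]
spice_jar [0.454 0.256 0.078]
garlic [0.365 0.154 0.034]
timer [ 0.38  -0.083  0.037]
```

View pics/w5.png

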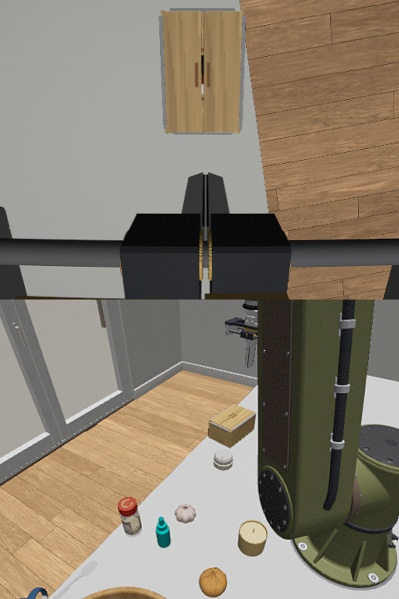

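The case is shut flat: both long flaps are at 79.5 mm over their whole width, at picture (203,70). The jar, garlic and timer have not moved, and the robot is clear.

```bash
python3 -c "
from bench import job;print(job.close_job())"
```

```text
the job is handed in; nothing more can be done
None
```

The job is handed in at about 30 s: the amber bottle lies on the rails with its foot pressing the lever to its stop, all four flaps are shut flat in the order asked, and the jar, garlic and timer did not move.

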